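# Load the bench polisher and put it back in service

## Robot

A 7-joint arm with a two-finger parallel gripper is mounted at the origin on the work surface. World frame = base frame: x ahead of the robot, y to its left, z up, the work surface at z = 0. Lengths are in m, angles in rad, forces in N, time in s.
With the tool pointing down it reaches from about 0.425 to 0.925 m from the base axis. Payload 6.8 kg.
Tool frame: the origin (TCP) lies at the very end of the fingers, on their centre line; the grasp point (between the pads) lies 19 mm behind it; z points along the fingers, y is the line along which they close (so a half turn about z gives the same grasp; the last joint's range is limited). The gripper opens to 85 mm and grips with 20 to 120 N. Pads are 22 mm wide; open, the fingers measure 114 mm over their backs; the gripper's body (76 mm by 85 mm) begins 54 mm behind the grasp point. The pads swing forward as they close: fully open they stand 13 mm farther back than shut.
Start: joints at [1.164, 0.477, 0.022, 1.555, -0.011, 1.109, -0.083], TCP at [0.199, -0.645, 0.231] pointing down, gripper open.
Joint ranges: [-2.96, 2.96], [-0.34, 2.1], [-1.41, 1.46], [0.24, 2.44], [-1.37, 4.51], [0.17, 1.92], [-2.96, 2.96]. Speed limits (rad/s): [2.39, 2.39, 3.14, 3.14, 3.14, 3.14, 3.14].

## Interface

Orientations are given as a rotation vector (axis times angle).
In Python, from bench import monitor, optics, r gives the robot as it stands.
- The arm moves only by the shell command python3 -m crank 'ROWS' [OPENING] [FORCE]. ROWS is JSON, a list of rows, each a list of 2 entries, a list of its own where there are three numbers: the shift along the tool's x, y, z in cm, then the turn, a rotation vector about the tool's x, y, z in rad. A call has 1 to 5 rows; each row shifts and turns the commanded pose from where the row before left it, along the tool's axes as they then stand; what a row does not reach is not made up. A row lasts 1/10 s, in which the tool goes at most 50 mm and 8.59 degrees, less where a joint would pass 70% of its speed; a pose out of reach is approached as far as the arm can. A call is refused whole if a number of a shift passes 5 or a number of a turn 0.15, either way. A call with a gripper value outside its range is refused whole. OPENING is the finger opening in cm, from 0 to 8.54, set as the call begins (- or left out, the last holds). The fingers move at their own pace and stop on an object; FORCE is the grip in N (left out, the last holds). Time passes only in rows, so rows that do not move let the fingers close. It gives the time, the measured TCP pose, the force, the opening and the grip force at its end, in the units of the state.
- monitor.get_obs(): the state, without advancing time (a new reading comes with each control period).
- optics.grab_frame(name): name is "scene" or "top" or "wrist"; returns (picture, depth): 480x640x3 uint8, red, green, blue; 480x640 float32, m along the optical axis (not along the pixel's ray), 0 where there is no reading.
- optics.camera_model(name): a dict with "vertical_fov" (degrees; the focal length in pixels is half the picture's height over the tangent of half this angle, whatever the lens; pixels are square), "cx", "cy" (the principal point, pixels), "R" (3x3) and "t" (3): a world point X has camera coordinates R X + t; the wrist camera has in their place "hand_eye" (4x4, takes a point from camera to tool coordinates, whose origin is the TCP and whose axes are the flange's). Camera axes: x right, y down, z forward; pixel columns grow to the right and rows downward; lengths in m; the calibration is good to about 2 mm. A picture is of the moment at which its call begins: read the wrist's pose just before it. camera_model takes no time and is no camera call.
- r.hand_in(): hands the job in; it is judged then, once.
The state is a dict: "clock": time; "joints": joint angles; "qvel": joint speeds; "tau": joint torques, N m; "tcp_pos": TCP position; "orientation": TCP orientation; "contact_force": force on the tool from outside, world axes, zero at the start; "moment": the same for the moment, N m; "grip_width": finger opening in m; "gripper_force": force on a finger pad.
Only numpy, scipy, OpenCV 4.12 (cv2) and the standard library are available. Lean on these libraries where they do the work, as an engineer would, in place of code of your own. Each camera call takes 0.05 s, during which the arm holds its last target. There are 200 camera calls.

## Task

Make the bench polisher safe by pressing its mushroom stop button until it latches down, then take the cover off the tub by squeezing the cover's two release buttons together, and stand the cover upright on the cork pad. Put every brass casting lying on the bench into the tub, then set the cover back on the tub, fully down and latched with both release buttons sprung out. Only then turn the mushroom clockwise so that it springs up again; keep it latched down all the while the cover is off, and do not knock over the glass jar.

Things in the scene. Friction and masses are not known exactly. Their poses are not given: they have to be found in the camera images.
- polisher: fixed bench polisher: grey housing 170 x 170 mm, top 75 mm above the bench, carrying an open square white tub centred on it (outside 124 x 124 mm, rim 135 mm above the bench). Origin under its middle, on the bench; x and y along the tub's sides, z up
- tub_floor (a point): middle of the tub's floor, 75 mm above the bench, 60 mm below the rim; axes as the polisher's. Inside, the tub is 110 x 110 mm below the lips
- tub_rim (a point): centre of the tub's mouth at rim height; the cover's origin lies here when the cover is home (either way round). Mouth 110 mm along x, 100 mm along y: on the two y sides a lip reaches 5 mm inwards, its underside 8 mm below the rim; the cover's hooks catch under it. Axes as the polisher's
- cover: loose grey cover, about 0.3 kg, latched on the tub at the start: plate 124 x 124 x 6 mm with a centre block and two black release buttons on top. Origin mid underside, z up. Four round-ended feet (x +-47.5, y +-42.5 mm, 10 mm thick, down to z = -16 mm) fit the mouth with 2.5 mm play and carry it on a flat surface (origin then 16 mm above it)
- cover_grip (a point): on the cover's axis at z = 20 mm, between the buttons: the height to grip. Centre block 26 (x) x 18 (y) mm, up to z = 34. Buttons on either side along y: 26 mm wide along x, from z = 6 to 30, outer faces 52 mm apart, 38 mm when squeezed in. Grip both from above, fingers closing along the cover's y, to unlatch and carry the cover. Axes as the cover's
- release_l (a joint): slide of the cover's +y release button, m: 0 sprung out, 0.007 fully in (2.5 N to start, 5 N fully in). Its hook below the plate spans z = -15.5 to -11 and out to y = 53.5 mm (46.5 mm squeezed in, clear of the lip). Keep both squeezed while lifting off or lowering on until the plate lies on the rim
- release_r (a joint): slide of the cover's -y release button, m: the mirror image of release_l
- stopbox: fixed stop station: yellow box 100 x 100 x 55 mm on the bench with a red mushroom button on top in the middle. Origin under its middle, on the bench; z up. A black collar, 50 mm across, stands 6 mm above the box around the button's stem
- stop_top (a point): middle of the top of the red mushroom head: round, 40 mm across, 22 mm high; its top is 93.5 mm above the bench when up (underside 71.5 mm). The point moves down with the head
- stop_push (a joint): travel of the mushroom head, m: 0 up, 0.009 fully down. Pressed beyond about 0.0085 it latches and then stays at about 0.007 when let go. Pressing takes 3 N at first and 6 to 8 N to latch
- stop_turn (a joint): turn of the head about its vertical axis, rad: 0 at rest, grows clockwise seen from above, to 1.4 at most; springs back to 0 within some 3 s when let go (0.02 to 0.06 N m). The latch frees the head at about 0.6 (turn it by 1.0 to be sure); a head held in the fingers springs up when they open
- pad: cork pad, 160 x 160 x 6 mm, fixed on the bench. Origin at the middle of its underside
- casting1: brass casting (3 to 5 of the five are there, more or less anywhere in front or to the left of the polisher), 0.06 kg: bar 36 (x) x 24 (y) x 9 mm lying flat, a round boss 16 mm across and 4 mm high on top, a thin wire eye 8 mm long at its +x end. Origin at the middle of the bar's underside, z up
- casting2: brass casting, same as casting1; absent in some starts
- casting3: brass casting, same as casting1; absent in some starts
- casting4: brass casting, same as casting1; absent in some starts
- casting5: brass casting, same as casting1; absent in some starts
- jar: amber glass jar with a white lid, 56 mm across, 85 mm high, standing in front of the polisher; not to be knocked over. Origin at the middle of its foot
There are look-alikes about, which are no part of the job. Leave any black or green look-alike of the casting3 alone.

How it is judged:
On the way, in this order (a step that is already met when the one before it is completed fails the run):
1. the mushroom is latched down (value of joint stop_push above 0.005 m and contact force between stopbox and the fingers below 0.2 N), for 0.2 s.
2. the cover stands upright on the cork pad, let go (value of joint stop_push above 0.005 m and horizontal distance between cover and pad below 0.06 m and z of cover in the frame of pad below 0.03 m and angle between cover's own z axis and vertical below 0.1 rad and contact force between cover and the fingers below 0.2 N and linear speed of cover below 0.03 m/s), for 0.2 s.
3. all castings are in the tub, the mushroom still latched down (value of joint stop_push above 0.005 m and x of casting1 in the frame of polisher between -0.055 and 0.055 m and y of casting1 in the frame of polisher between -0.055 and 0.055 m and z of casting1 in the frame of polisher between 0.065 and 0.125 m and x of casting2 in the frame of polisher between -0.055 and 0.055 m and y of casting2 in the frame of polisher between -0.055 and 0.055 m and z of casting2 in the frame of polisher between 0.065 and 0.125 m and x of casting3 in the frame of polisher between -0.055 and 0.055 m and y of casting3 in the frame of polisher between -0.055 and 0.055 m and z of casting3 in the frame of polisher between 0.065 and 0.125 m and x of casting4 in the frame of polisher between -0.055 and 0.055 m and y of casting4 in the frame of polisher between -0.055 and 0.055 m and z of casting4 in the frame of polisher between 0.065 and 0.125 m and x of casting5 in the frame of polisher between -0.055 and 0.055 m and y of casting5 in the frame of polisher between -0.055 and 0.055 m and z of casting5 in the frame of polisher between 0.065 and 0.125 m), for 0.2 s.
4. the cover is home on the tub with both release buttons out, the mushroom still latched down (value of joint stop_push above 0.005 m and horizontal distance between cover and tub_rim below 0.006 m and z of cover in the frame of tub_rim between -0.003 and 0.003 m and angle between cover's own z axis and vertical below 0.04 rad and value of joint each of release_l, release_r below 0.002 m and contact force between cover and the fingers below 0.2 N), for 0.2 s.
5. the mushroom has been turned and is up again (value of joint stop_push below 0.002 m), for 0.2 s.
At the end, for the whole second after the job is handed in: all castings present lie in the tub; the cover is home: within 6 mm of the tub's centre, its underside within 3 mm of the rim, level within 0.04 rad, both release buttons out (under 2 mm), at rest; the mushroom is up (under 2 mm down) (horizontal distance between cover and tub_rim below 0.006 m and z of cover in the frame of tub_rim between -0.003 and 0.003 m and angle between cover's own z axis and vertical below 0.04 rad and value of joint each of release_l, release_r, stop_push below 0.002 m and x of casting1 in the frame of polisher between -0.055 and 0.055 m and y of casting1 in the frame of polisher between -0.055 and 0.055 m and z of casting1 in the frame of polisher between 0.065 and 0.125 m and x of casting2 in the frame of polisher between -0.055 and 0.055 m and y of casting2 in the frame of polisher between -0.055 and 0.055 m and z of casting2 in the frame of polisher between 0.065 and 0.125 m and x of casting3 in the frame of polisher between -0.055 and 0.055 m and y of casting3 in the frame of polisher between -0.055 and 0.055 m and z of casting3 in the frame of polisher between 0.065 and 0.125 m and x of casting4 in the frame of polisher between -0.055 and 0.055 m and y of casting4 in the frame of polisher between -0.055 and 0.055 m and z of casting4 in the frame of polisher between 0.065 and 0.125 m and x of casting5 in the frame of polisher between -0.055 and 0.055 m and y of casting5 in the frame of polisher between -0.055 and 0.055 m and z of casting5 in the frame of polisher between 0.065 and 0.125 m and linear speed of cover below 0.02 m/s); the robot touches nothing.
It fails at once if the cover is off the tub (more than 25 mm up or 50 mm aside) while the mushroom is not latched down (value of joint stop_push below 0.005 m and (z of cover in the frame of tub_rim above 0.025 m or horizontal distance between cover and tub_rim above 0.05 m)).
It fails at once if the glass jar is knocked over (angle between jar's own z axis and vertical above 0.6 rad).
Of casting1, casting2, casting3, casting4, casting5 only 3 to 5 are there at a start; the rules pass over those that are not, and their reading is None.
At some moment in a run one of casting1, casting2, casting3, casting4, casting5 may be knocked a few centimetres aside while the robot is not near it.
Once in a run the grip may slacken for a moment while it holds something.
It also fails if it takes over 210 s, if anything falls off the work surface, if the arm or the gripper's body presses on something with over 40 N, if the wrist force passes 120 N, or if a joint passes its speed limit or range.

## Working session

There is one attempt and no reset: what is moved stays moved. The work goes in short steps, Python scripts to look and compute and a shell command to move; the robot and the scene stay as the last step left them, time stands still between calls to the robot, and variables do not carry over. Pictures are saved under pics/ and viewed, at most 14 in all, crops included, and the job is handed in when it is done.

```bash
ls; mkdir -p pics
cat > h.py <<'E'
import numpy as np, cv2
from scipy.spatial.transform import Rotation as R
from bench import monitor, optics, r
def cam(n):
    m=optics.camera_model(n); f=240/np.tan(np.radians(m['vertical_fov'])/2)
    if 'R' in m:
        Rc=np.array(m['R']).T; c=-Rc@np.array(m['t'])
    else:
        o=monitor.get_obs(); T=np.array(m['hand_eye']); Rt=R.from_rotvec(o['orientation']).as_matrix()
        Rc=Rt@T[:3,:3]; c=Rt@T[:3,3]+np.array(o['tcp_pos'])
    return f,m['cx'],m['cy'],Rc,c
def ray(C,u,v,z):
    f,cx,cy,Rc,c=C; d=Rc@np.array([(u-cx)/f,(v-cy)/f,1]); return c+d*(z-c[2])/d[2]
def cloud(C,D):
    f,cx,cy,Rc,c=C; v,u=np.mgrid[:480,:640]
    return np.stack([(u-cx)/f*D,(v-cy)/f*D,D],-1)@Rc.T+c
def proj(C,X):
    f,cx,cy,Rc,c=C; p=Rc.T@(np.array(X)-c); return p[:2]/p[2]*f+[cx,cy]
E
python3 - <<'E'
from h import *
print(monitor.get_obs())
for n in ['top','scene']:
    C=cam(n); p,d=optics.grab_frame(n); cv2.imwrite(f'pics/{n}0.png',p[...,::-1]); np.savez(f'{n}0.npz',p=p,d=d)
    print(n,optics.camera_model(n)); 
print(optics.camera_model('wrist'))
E
```

```text
pics
{'clock': 0.0, 'joints': array([ 1.16387593,  0.47780118,  0.02232916,  1.55649057, -0.01151164,
        1.10930108, -0.08312729]), 'qvel': array([ 2.58936561e-04,  2.47748564e-04,  6.87521604e-04,  9.41401058e-04,
       -7.20020738e-05, -1.27064830e-03,  1.56055262e-04]), 'tau': array([-7.92009837e-05, -5.96452832e+01,  1.60824817e+00, -2.81201470e+01,
        1.25735908e-02,  9.50448884e-03, -3.47862760e-05]), 'tcp_pos': array([ 0.19852752, -0.64450142,  0.23030828]), 'orientation': array([-3.10478431e+00, -4.67366391e-01,  6.30163605e-04]), 'contact_force': array([0.44833317, 0.06102239, 0.28066142]), 'moment': array([ 0.02914475, -0.02855521,  0.01367816]), 'gripper_force': 0.0, 'grip_width': 0.08542251244390743}
top {'vertical_fov': 45.944031258555285, 'cx': 305.6677236763117, 'cy': 237.62101852228452, 'R': array([[ 0.06913657, -0.99759422, -0.00508973],
       [-0.97488269, -0.06647807, -0.21256626],
       [ 0.21171651,  0.01965799, -0.9771334 ]]), 't': array([0.01212144, 0.5280206 , 1.28087505])}
scene {'vertical_fov': 48.81762520468077, 'cx': 311.660749947633, 'cy': 234.76571417558173, 'R': array([[-0.57778047,  0.81616457,  0.0067176 ],
       [ 0.64550239,  0.46197096, -0.60820185],
       [-0.49949614, -0.34707093, -0.79375398]]), 't': array([ 0.2720129 , -0.26841634,  1.25161256])}
{'vertical_fov': 62.0730683510309, 'cx': 321.1062853049345, 'cy': 240.0489348626658, 'hand_eye': array([[ 1.36399172e-04, -9.61138591e-01, -2.76066279e-01,
         7.14165917e-02],
       [ 9.99999936e-01,  2.22572743e-04, -2.80816944e-04,
         2.16034944e-04],
       [ 3.31348830e-04, -2.76066223e-01,  9.61138560e-01,
        -1.42315844e-01],
       [ 0.00000000e+00,  0.00000000e+00,  0.00000000e+00,
         1.00000000e+00]])}
```

View pics/top0.png

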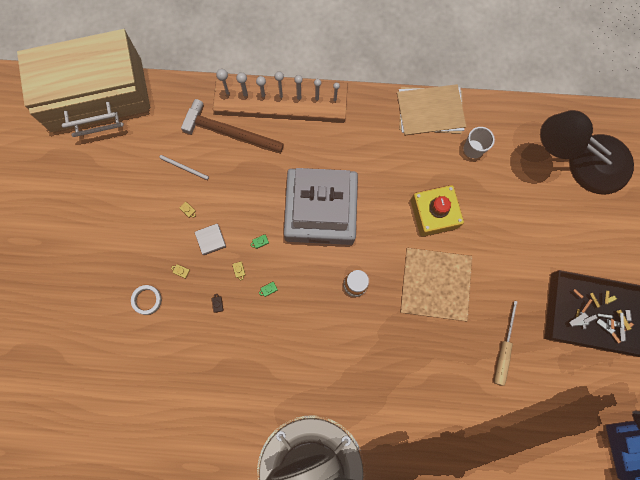

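View pics/scene0.png

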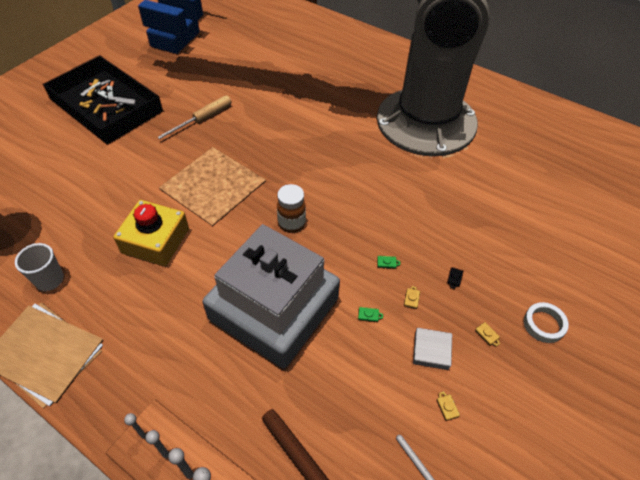

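The top view shows three brass castings at (188,210), (180,271) and (239,270). The look-alikes are two green ones, (261,241) and (269,289), and a black one at (217,303). The polisher is at (321,205), the stop at (441,206), the pad at (437,284) and the jar at (357,283). The scene view agrees, again with three brass castings.

```bash
python3 - <<'E'
from h import *
C=cam('top'); z=np.load('top0.npz'); p,d=z['p'],z['d']; P=cloud(C,d); hsv=cv2.cvtColor(p,cv2.COLOR_RGB2HSV)
H,S,V=[hsv[...,i].astype(int) for i in range(3)]
def blobs(m,zz,name,box,amin=20):
    k=np.zeros_like(m); x0,y0,x1,y1=box; k[y0:y1,x0:x1]=1
    n,l,s,c=cv2.connectedComponentsWithStats((m&k).astype(np.uint8))
    for i in range(1,n):
        if s[i,4]<amin: continue
        q=np.argwhere(l==i)[:,::-1]
        W=np.array([ray(C,u,v,zz)[:2] for u,v in q]).astype(np.float32)
        rc=cv2.minAreaRect(W); print(name,c[i].round(),s[i,4],'mean',W.mean(0).round(4),'rect',np.round(rc[0],4),np.round(rc[1],4),round(rc[2],1),'z',np.round(np.median(P[l==i][:,2]),4))
blobs((H>18)&(H<32)&(S>110)&(V>120),0.009,'brass',(150,190,260,320),15)
blobs((H>20)&(H<35)&(S>180)&(V>120),0.055,'stopbox',(400,170,480,250),200)
blobs(((H<6)|(H>174))&(S>170)&(V>100),0.0935,'red',(400,170,480,250))
Z=P[...,2]
m=(P[...,0]>.3)&(P[...,0]<1)&(abs(P[...,1]-0.0)<.35)
blobs((Z>.13)&(Z<.15)&m,0.141,'cover',(270,150,370,260),300)
blobs((Z>.066)&(Z<.083)&m,0.075,'housing',(270,150,370,260),300)
blobs((Z>.165)&(Z<.19)&m,0.17,'buttons',(270,150,370,260),10)
blobs((Z>.077)&(Z<.095)&m,0.085,'jar',(340,260,380,310),50)
blobs((H<22)&(S<170)&(V>110)&(S>60),0.006,'pad',(395,240,480,330),1000)
E
cat > crop.py <<'E'
E
python3 -c "
import cv2
p=cv2.imread('pics/top0.png');cv2.imwrite('pics/c1.png',cv2.resize(p[190:320,140:300],None,fx=4.5,fy=4.5,interpolation=cv2.INTER_CUBIC))"
```

```text
brass [187. 209.] 132 mean [0.5878 0.3468] rect [0.5862 0.3449] [0.0434 0.021 ] 49.2 z 0.0089
brass [239. 270.] 147 mean [0.4458 0.2058] rect [0.4434 0.205 ] [0.0431 0.0228] 19.1 z 0.0085
brass [180. 271.] 142 mean [0.4341 0.347 ] rect [0.4351 0.3493] [0.041  0.0226] 70.3 z 0.0092
red [442. 204.] 175 mean [ 0.6187 -0.2624] rect [ 0.6193 -0.2627] [0.0337 0.0371] 3.9 z 0.0922
cover [321. 196.] 2748 mean [0.6063 0.0184] rect [0.6068 0.0184] [0.1271 0.1237] 1.2 z 0.1406
housing [320. 214.] 1708 mean [0.5803 0.0186] rect [0.606  0.0184] [0.1697 0.1687] 1.2 z 0.0738
buttons [321. 191.] 86 mean [0.6074 0.0185] rect [0.6072 0.0185] [0.0252 0.0154] 3.7 z 0.1683
jar [357. 280.] 371 mean [ 0.4286 -0.0761] rect [ 0.429  -0.0761] [0.0464 0.0489] 48.5 z 0.0843
pad [437. 284.] 7640 mean [ 0.4439 -0.2743] rect [ 0.4451 -0.2758] [0.2224 0.2054] 2.0 z 0.0031
```

View pics/c1.png

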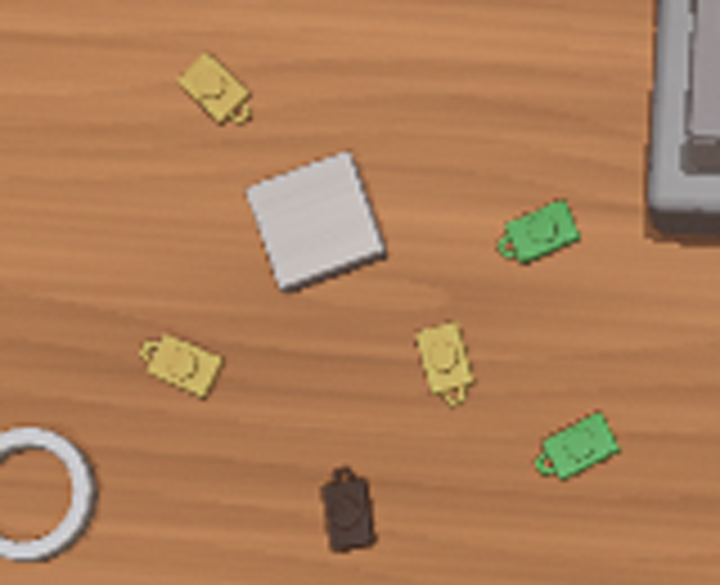

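The brass castings are confirmed in the crop at (213,88), (183,362) and (445,360). The first move is to turn the tool square and go above the stop button.

```bash
cat > go.py <<'E'
# go.py x y z [yaw_deg]: remaining shift (cm, tool axes after the turn) and turn about tool z
import sys; from h import *
o=monitor.get_obs(); M=R.from_rotvec(o['orientation']).as_matrix(); yaw=np.degrees(np.arctan2(M[1,0],M[0,0]))
a=[float(s) for s in sys.argv[1:]]; y2=a[3] if len(a)>3 else yaw
d=np.array(a[:3])-o['tcp_pos']; c,s=np.cos(np.radians(y2)),np.sin(np.radians(y2))
print('t%.1f'%o['clock'],'yaw %.2f'%yaw,'tilt',M[:2,2].round(4),'tcp',o['tcp_pos'].round(4),'shift cm',(100*np.array([c*d[0]+s*d[1],s*d[0]-c*d[1],-d[2]])).round(2),'turn z rad %.3f'%-np.radians(y2-yaw),'w %.4f'%o['grip_width'],'F',np.round(o['contact_force'],1))
E
python3 -m crank '[[[0,0,0],[0,0,0.14]],[[0,0,0],[0,0,0.14]],[[3.5,-3.2,0],[0,0,0]],[[3.5,-3.2,0],[0,0,0]],[[3.5,-3.2,0],[0,0,0]]]' 0 40
python3 -m crank '[[[3.5,-3.2,0],[0,0,0]],[[3.5,-3.2,0],[0,0,0]],[[3.5,-3.2,0],[0,0,0]],[[3.5,-3.2,0],[0,0,0]],[[3.5,-3.2,0],[0,0,0]]]'
python3 -m crank '[[[3.5,-3.2,0],[0,0,0]],[[3.5,-3.2,0],[0,0,0]],[[0,0,0],[0,0,0]],[[0,0,0],[0,0,0]]]'
python3 go.py 0.6187 -0.2624 0.11 1.2
```

```text
clock: 0.6
tcp_pos: [0.3026, -0.5458, 0.2308]
orientation: [-3.141, -0.028, 0.001]
contact_force: [1.8, 0.1, -0.2]
grip_width: 0.0123
gripper_force: 0.0
clock: 1.1
tcp_pos: [0.4748, -0.3823, 0.231]
orientation: [-3.141, -0.029, 0.001]
contact_force: [1.0, -0.8, -0.7]
grip_width: 0.0002
gripper_force: 0.0
clock: 1.5
tcp_pos: [0.5433, -0.317, 0.2307]
orientation: [-3.141, -0.035, 0.001]
contact_force: [-0.2, -0.3, 0.2]
grip_width: 0.0
gripper_force: 0.0
t1.5 yaw 1.27 tilt [-0.0009  0.0007] tcp [ 0.5433 -0.317   0.2307] shift cm [ 7.65 -5.3  12.07] turn z rad 0.001 w 0.0000 F [-0.2 -0.3  0.2]
```

```bash
python3 -m crank '[[[4,-2.7,2],[0,0,0]],[[3.6,-2.6,2],[0,0,0]],[[0,0,0],[0,0,0]],[[0,0,0],[0,0,0]]]'
python3 - <<'E'
from h import *
C=cam('wrist'); p,d=optics.grab_frame('wrist'); hsv=cv2.cvtColor(p,cv2.COLOR_RGB2HSV)
H,S,V=[hsv[...,i].astype(int) for i in range(3)]
m=(((H<6)|(H>174))&(S>150)&(V>80)).astype(np.uint8)
cv2.imwrite('pics/w1.png',p[...,::-1])
n,l,s,c=cv2.connectedComponentsWithStats(m); i=1+np.argmax(s[1:,4]); q=np.argwhere(l==i)[:,::-1].astype(np.float32)
print(s[i]); P=cloud(C,d)[l==i]; t=P[P[:,2]>.085]; print(t[:,:2].mean(0),cv2.minEnclosingCircle(t[:,:2].astype(np.float32)),np.median(t[:,2]))
E
python3 go.py 0.6187 -0.2624 0.11 1.2
```

```text
clock: 1.9
tcp_pos: [0.6151, -0.2656, 0.1909]
orientation: [-3.141, -0.03, 0.004]
contact_force: [0.0, -1.6, 0.2]
grip_width: -0.0001
gripper_force: 0.0
[ 287  194   61   64 2075]
[ 0.62481546 -0.26396406] ((0.6454406380653381, -0.2645779550075531), 0.04154684394598007) 0.09304379571578641
t1.9 yaw 0.97 tilt [-0.0017 -0.0009] tcp [ 0.6146 -0.2672  0.1917] shift cm [ 0.42 -0.47  8.17] turn z rad -0.004 w 0.0000 F [-0.3  0.   0.4]
```

View pics/w1.png

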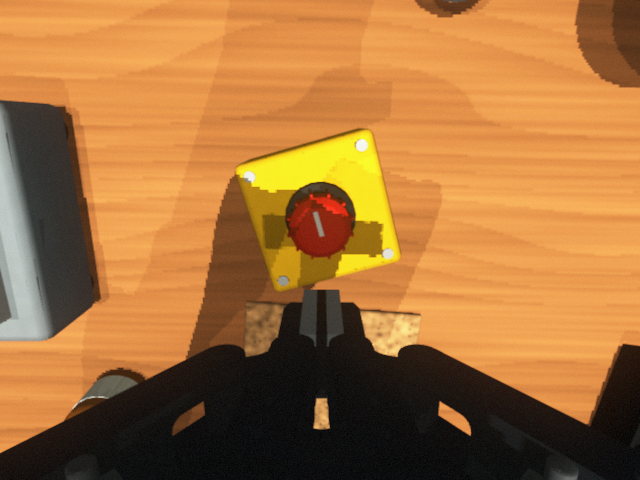

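The wrist view shows the red head at (320,225) inside the yellow box, with the pointer mark at rest. Next I press it.

```bash
python3 -m crank '[[[0.6,-0.4,4],[0,0,0]],[[0,0,4],[0,0,0]],[[0,0,1.2],[0,0,0]],[[0,0,0],[0,0,0]],[[0,0,0],[0,0,0]]]'
python3 -m crank '[[[0,0,0.5],[0,0,0]],[[0,0,0.4],[0,0,0]],[[0,0,0.3],[0,0,0]],[[0,0,0.2],[0,0,0]],[[0,0,0],[0,0,0]]]'
python3 go.py 0.621 -0.264 0.0845 1.2
```

```text
clock: 2.45
tcp_pos: [0.6223, -0.2629, 0.1021]
orientation: [3.14, 0.027, 0.003]
contact_force: [-0.2, 0.2, 0.9]
grip_width: 0.0002
gripper_force: 0.0
clock: 2.95
tcp_pos: [0.6224, -0.2616, 0.0868]
orientation: [3.141, 0.029, 0.002]
contact_force: [-0.3, 0.0, 1.0]
grip_width: -0.0001
gripper_force: 0.3
t3.0 yaw 1.07 tilt [ 0.0014 -0.0006] tcp [ 0.6224 -0.2616  0.0868] shift cm [-0.15  0.24  0.23] turn z rad -0.002 w -0.0001 F [-0.3  0.   1. ]
```

```bash
python3 -m crank '[[[0,0,0.2],[0,0,0]],[[0,0,0.2],[0,0,0]],[[0,0,0],[0,0,0]]]'
python3 -m crank '[[[0,0,0.2],[0,0,0]],[[0,0,0],[0,0,0]]]'
```

```text
clock: 3.25
tcp_pos: [0.6226, -0.2616, 0.0845]
orientation: [3.141, 0.029, 0.003]
contact_force: [-3.5, 1.1, 15.7]
grip_width: -0.0001
gripper_force: 8.0
clock: 3.45
tcp_pos: [0.6227, -0.2616, 0.0842]
orientation: [3.141, 0.029, 0.003]
contact_force: [-8.8, 2.8, 27.4]
grip_width: -0.0001
gripper_force: 13.6
```

```bash
python3 -m crank '[[[0,0,-4],[0,0,0]],[[0,0,-4],[0,0,0]],[[0,0,-4],[0,0,0]],[[0,0,-1],[0,0,0]],[[0,0,0],[0,0,0]]]' 8.5 40
python3 - <<'E'
from h import *
C=cam('wrist'); p,d=optics.grab_frame('wrist'); hsv=cv2.cvtColor(p,cv2.COLOR_RGB2HSV)
H,S,V=[hsv[...,i].astype(int) for i in range(3)]
m=(((H<6)|(H>174))&(S>150)&(V>80)).astype(np.uint8)
n,l,s,c=cv2.connectedComponentsWithStats(m); i=1+np.argmax(s[1:,4]); P=cloud(C,d)[l==i]; h=np.percentile(P[:,2],[50,70,90]); t=P[P[:,2]>h[1]-.003]; print(h,np.median(t[:,:2],0))
E
python3 go.py 0.607 0.0185 0.25 1.2
```

```text
clock: 3.95
tcp_pos: [0.6227, -0.2614, 0.212]
orientation: [3.14, 0.03, 0.005]
contact_force: [0.3, -0.2, -0.3]
grip_width: 0.0726
gripper_force: 0.0
[0.0860115  0.08647901 0.08712608] [ 0.61986832 -0.26071683]
t4.0 yaw 1.09 tilt [-0.      0.0001] tcp [ 0.6217 -0.261   0.2099] shift cm [ -0.88 -27.97  -4.01] turn z rad -0.002 w 0.0793 F [ 0.4 -0.1 -0.8]
```

The head now sits 7 mm down, so it is latched. Next I go above the cover.

```bash
python3 -m crank '[[[0,-4.5,-1.5],[0,0,0]],[[0,-4.7,-1.5],[0,0,0]],[[0,-4.7,-1],[0,0,0]],[[-0.4,-4.7,0],[0,0,0]],[[-0.4,-4.7,0],[0,0,0]]]'
python3 -m crank '[[[0,-4.5,0],[0,0,0]],[[0,0,0],[0,0,0]],[[0,0,0],[0,0,0]],[[0,0,0],[0,0,0]]]'
python3 - <<'E'
from h import *
C=cam('wrist'); p,d=optics.grab_frame('wrist'); P=cloud(C,d); cv2.imwrite('pics/w2.png',p[...,::-1])
near=(abs(P[...,0]-.607)<.09)&(abs(P[...,1]-.0185)<.09)
Z=P[...,2]
for lo,hi in [(.137,.145),(.158,.167),(.1675,.172)]:
    m=near&(Z>lo)&(Z<hi); m=cv2.morphologyEx(m.astype(np.uint8),cv2.MORPH_OPEN,np.ones((3,3)))>0
    q=P[m][:,:2].astype(np.float32); rc=cv2.minAreaRect(q); print(lo,len(q),q.mean(0),rc,np.median(Z[m]))
E
python3 go.py 0.607 0.0185 0.25 1.2
```

```text
clock: 4.5
tcp_pos: [0.608, -0.0266, 0.2478]
orientation: [-3.141, -0.03, 0.006]
contact_force: [1.8, -0.4, 0.4]
grip_width: 0.0848
gripper_force: 0.0
clock: 4.9
tcp_pos: [0.6079, 0.015, 0.2484]
orientation: [3.14, 0.027, -0.005]
contact_force: [0.7, -0.3, 1.4]
grip_width: 0.0851
gripper_force: 0.0
0.137 30752 [0.6171295  0.01805075] ((0.6113616824150085, 0.01779203861951828), (0.12418681383132935, 0.12444861978292465), 1.1039823293685913) 0.14084454714986705
0.158 1289 [0.61358565 0.01779253] ((0.6118155717849731, 0.01789042539894581), (0.025999879464507103, 0.05370507761836052), 1.3211737871170044) 0.1643565722391773
0.1675 974 [0.611766   0.01784564] ((0.6115395426750183, 0.018163949251174927), (0.02413611300289631, 0.016233248636126518), 1.499395728111267) 0.16873888365178266
t5.0 yaw 0.94 tilt [-0.0023 -0.001 ] tcp [0.6081 0.0146 0.2488] shift cm [-0.1  -0.39 -0.12] turn z rad -0.005 w 0.0852 F [ 0.7 -0.3 -0.6]
```

View pics/w2.png

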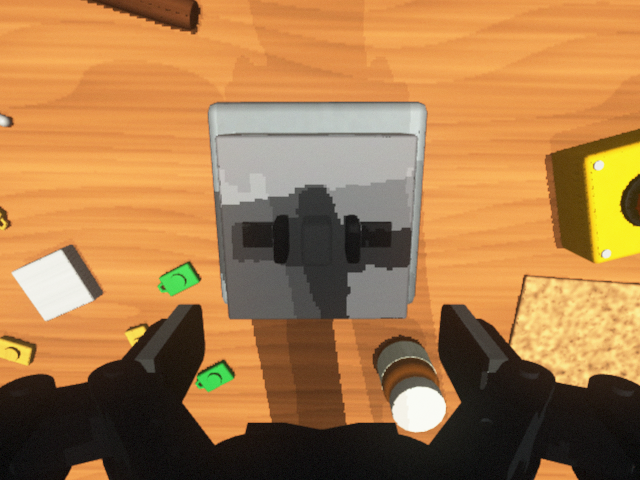

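The wrist view shows the cover at about (317,230), with the black buttons to the left and right along world y. I descend with the fingers open.

```bash
python3 -m crank '[[[0.1,-0.35,4],[0,0,-0.004]],[[0,0,4],[0,0,0]],[[0,0,1],[0,0,0]],[[0,0,0.5],[0,0,0]],[[0,0,0],[0,0,0]]]' 6.5 40
python3 -m crank '[[[0,0,0.5],[0,0,0]],[[0,0,0],[0,0,0]],[[0,0,0],[0,0,0]]]'
python3 go.py 0.609 0.018 0.144 1.2
```

```text
clock: 5.45
tcp_pos: [0.6102, 0.0193, 0.1558]
orientation: [3.141, 0.034, 0.001]
contact_force: [0.1, -0.6, 0.5]
grip_width: 0.065
gripper_force: 0.0
clock: 5.75
tcp_pos: [0.6101, 0.0201, 0.1511]
orientation: [-3.141, -0.036, -0.002]
contact_force: [0.0, 0.1, -0.9]
grip_width: 0.0646
gripper_force: 0.0
t5.8 yaw 1.30 tilt [0.0015 0.0001] tcp [0.6101 0.0201 0.1511] shift cm [-0.11  0.21  0.71] turn z rad 0.002 w 0.0646 F [ 0.   0.1 -0.9]
```

```bash
python3 -m crank '[[[0,0.2,0.4],[0,0,0]],[[0,0,0.3],[0,0,0]],[[0,0,0],[0,0,0]],[[0,0,0],[0,0,0]]]'
python3 -m crank '[[[0,0,0],[0,0,0]],[[0,0,0],[0,0,0]],[[0,0,0],[0,0,0]],[[0,0,0],[0,0,0]],[[0,0,0],[0,0,0]]]' 3.0 50
python3 go.py 0.609 0.018 0.144 1.2
```

```text
clock: 6.15
tcp_pos: [0.6095, 0.0181, 0.143]
orientation: [3.141, 0.036, -0.001]
contact_force: [-0.3, 0.4, -0.2]
grip_width: 0.0647
gripper_force: 0.0
clock: 6.65
tcp_pos: [0.6101, 0.0179, 0.1446]
orientation: [3.141, 0.035, 0.002]
contact_force: [-2.7, -0.7, 9.0]
grip_width: 0.0353
gripper_force: 51.1
t6.7 yaw 1.29 tilt [ 0.0013 -0.0002] tcp [0.6101 0.0179 0.1446] shift cm [-0.11 -0.01  0.06] turn z rad 0.001 w 0.0353 F [-2.7 -0.7  9. ]
```

```bash
python3 -m crank '[[[0,0,-0.5],[0,0,0]],[[0,0,-1],[0,0,0]],[[0,0,-1],[0,0,0]],[[0,0,-2],[0,0,0]],[[0,0,0],[0,0,0]]]' 3.0 80
python3 -m crank '[[[0,0,-3],[0,0,0]],[[0,0,-3],[0,0,0]],[[0,0,-1],[0,0,0]],[[0,0,0],[0,0,0]]]'
python3 go.py 0.445 -0.275 0.25 1.2
python3 - <<'E'
from h import *
C=cam('top'); p,d=optics.grab_frame('top'); P=cloud(C,d); Z=P[...,2]
cv2.imwrite('pics/t1.png',p[140:340,260:500,::-1])
m=(abs(P[...,1])<.15)&(P[...,0]>.5)&(P[...,0]<.72)&(Z>.2)&(Z<.3); print(m.sum(),np.percentile(Z[m],[5,50,95]) if m.sum() else '')
hsv=cv2.cvtColor(p,cv2.COLOR_RGB2HSV); S=hsv[...,1]; 
m=(P[...,0]<.57)&(P[...,0]>.33)&(P[...,1]<-.15)&(P[...,1]>-.4)&(hsv[...,2]>170)
PP=P[(P[...,0]<.57)&(P[...,0]>.33)&(P[...,1]<-.15)&(P[...,1]>-.4)&(Z>.0045)&(Z<.012)]
print(len(PP),cv2.minAreaRect(PP[:,:2].astype(np.float32)),np.median(PP,0))
E
```

```text
clock: 7.15
tcp_pos: [0.6114, 0.0183, 0.1911]
orientation: [-3.141, -0.036, -0.008]
contact_force: [1.4, -0.3, -2.5]
grip_width: 0.0335
gripper_force: 81.5
clock: 7.55
tcp_pos: [0.6104, 0.0182, 0.2592]
orientation: [-3.141, -0.036, -0.004]
contact_force: [0.6, 1.1, -3.7]
grip_width: 0.0355
gripper_force: 49.8
t7.5 yaw 1.30 tilt [0.0028 0.0002] tcp [0.6104 0.0182 0.2592] shift cm [-17.15  28.97   0.92] turn z rad 0.002 w 0.0355 F [ 0.6  1.1 -3.7]
687 [0.25132439 0.25487147 0.25916842]
2686 ((0.4502224028110504, -0.2822008430957794), (0.23984286189079285, 0.23403090238571167), 0.15767697989940643) [ 0.45039932 -0.27961583  0.0066477 ]
```

View pics/t1.png

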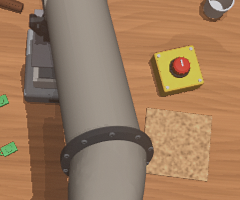

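The cover is in the gripper, and the stop head is still down at crop (180,67). I carry the cover to the pad.

```bash
python3 -m crank '[[[-2,3.5,0],[0,0,0]],[[-2,3.5,0],[0,0,0]],[[-2,3.5,0],[0,0,0]],[[-2,3.5,0],[0,0,0]],[[-2,3.5,0],[0,0,0]]]'
python3 -m crank '[[[-2,3.5,0],[0,0,0]],[[-2,3.5,0],[0,0,0]],[[-2,3.5,0],[0,0,0]],[[0,0,0],[0,0,0]],[[0,0,0],[0,0,0]]]'
python3 go.py 0.445 -0.275 0.04 1.2
```

```text
clock: 8.1
tcp_pos: [0.5115, -0.1603, 0.2559]
orientation: [-3.141, -0.036, 0.005]
contact_force: [0.4, -0.1, -2.1]
grip_width: 0.0335
gripper_force: 84.8
clock: 8.6
tcp_pos: [0.4546, -0.2659, 0.2563]
orientation: [-3.14, -0.032, 0.004]
contact_force: [0.0, 0.1, -3.3]
grip_width: 0.0332
gripper_force: 84.8
t8.6 yaw 1.15 tilt [-0.0028  0.0013] tcp [ 0.4546 -0.2659  0.2563] shift cm [-0.97  0.89 21.63] turn z rad -0.001 w 0.0332 F [ 0.   0.1 -3.3]
```

```bash
python3 -m crank '[[[-0.9,0.9,4],[0,0,0]],[[0,0,4.5],[0,0,0]],[[0,0,4.5],[0,0,0]],[[0,0,4.5],[0,0,0]],[[0,0,3.5],[0,0,0]]]'
python3 -m crank '[[[0,0,0],[0,0,0]],[[0,0,0.4],[0,0,0]],[[0,0,0.4],[0,0,0]],[[0,0,0],[0,0,0]]]'
python3 go.py 0.445 -0.275 0.0316 1.2
```

```text
clock: 9.1
tcp_pos: [0.4467, -0.272, 0.0449]
orientation: [-3.139, -0.04, 0.004]
contact_force: [0.6, -1.4, -1.9]
grip_width: 0.0332
gripper_force: 84.9
clock: 9.5
tcp_pos: [0.4484, -0.2749, 0.0414]
orientation: [3.14, 0.036, 0.004]
contact_force: [0.2, -0.2, -2.1]
grip_width: 0.0336
gripper_force: 84.8
t9.5 yaw 1.32 tilt [ 0.0023 -0.001 ] tcp [ 0.4484 -0.2749  0.0414] shift cm [-0.34  0.    0.98] turn z rad 0.002 w 0.0336 F [ 0.2 -0.2 -2.1]
```

```bash
python3 -m crank '[[[0,0,0.4],[0,0,0]],[[0,0,0.3],[0,0,0]],[[0,0,0],[0,0,0]],[[0,0,0],[0,0,0]]]'
python3 -m crank '[[[0,0,0.2],[0,0,0]],[[0,0,0.2],[0,0,0]],[[0,0,0],[0,0,0]]]'
python3 go.py 0.445 -0.275 0.0316 1.2
```

```text
clock: 9.9
tcp_pos: [0.4472, -0.2747, 0.0333]
orientation: [3.141, 0.036, 0.0]
contact_force: [0.4, 0.7, -3.0]
grip_width: 0.0336
gripper_force: 84.8
clock: 10.2
tcp_pos: [0.4477, -0.275, 0.0316]
orientation: [3.141, 0.035, 0.001]
contact_force: [-6.8, 4.1, 26.1]
grip_width: 0.0335
gripper_force: 91.9
t10.2 yaw 1.28 tilt [ 0.0007 -0.0004] tcp [ 0.4477 -0.275   0.0316] shift cm [-0.27 -0.   -0.  ] turn z rad 0.001 w 0.0335 F [-6.8  4.1 26.1]
```

```bash
python3 -m crank '[[[0,0,-0.25],[0,0,0]],[[0,0,0],[0,0,0]]]'
python3 -m crank '[[[0,0,0],[0,0,0]],[[0,0,0],[0,0,0]],[[0,0,0],[0,0,0]],[[0,0,0],[0,0,0]]]' 6.5 40
python3 go.py 0.445 -0.275 0.25 1.2
python3 -m crank '[[[0,0,-4],[0,0,0]],[[0,0,-5],[0,0,0]],[[0,0,-5],[0,0,0]],[[0,0,-5],[0,0,0]],[[0,0,0],[0,0,0]]]' 8.5 40
python3 - <<'E'
from h import *
C=cam('wrist'); p,d=optics.grab_frame('wrist'); P=cloud(C,d); cv2.imwrite('pics/w3.png',p[...,::-1]); Z=P[...,2]
near=(abs(P[...,0]-.448)<.09)&(abs(P[...,1]+.275)<.09)
for lo,hi in [(.02,.034),(.048,.0535),(.0545,.062)]:
    m=near&(Z>lo)&(Z<hi); m=cv2.morphologyEx(m.astype(np.uint8),cv2.MORPH_OPEN,np.ones((3,3)))>0
    q=P[m][:,:2].astype(np.float32); print(lo,len(q),cv2.minAreaRect(q),np.median(Z[m]))
E
python3 go.py 0.445 -0.275 0.25 1.2
```

```text
clock: 10.4
tcp_pos: [0.4477, -0.275, 0.0322]
orientation: [3.141, 0.036, 0.002]
contact_force: [-0.6, -0.7, 0.6]
grip_width: 0.0334
gripper_force: 85.7
clock: 10.8
tcp_pos: [0.4474, -0.2748, 0.0316]
orientation: [3.141, 0.036, 0.0]
contact_force: [0.7, -0.8, -0.3]
grip_width: 0.0649
gripper_force: 0.0
t10.8 yaw 1.30 tilt [ 0.0002 -0.0001] tcp [ 0.4474 -0.2748  0.0316] shift cm [-2.400e-01  2.000e-02 -2.184e+01] turn z rad 0.002 w 0.0649 F [ 0.7 -0.8 -0.3]
clock: 11.3
tcp_pos: [0.4511, -0.2767, 0.2288]
orientation: [3.136, 0.035, 0.019]
contact_force: [1.2, -0.8, 0.4]
grip_width: 0.0847
gripper_force: 0.0
0.02 17821 ((0.4480905830860138, -0.2746904492378235), (0.12361575663089752, 0.12431762367486954), 1.2836464643478394) 0.02775269173159456
0.048 557 ((0.44830769300460815, -0.2746603786945343), (0.026192253455519676, 0.05212404578924179), 1.6715736389160156) 0.05130218418325461
0.0545 458 ((0.4484085142612457, -0.27458658814430237), (0.024282244965434074, 0.015355108305811882), 0.7767530083656311) 0.0556894781918833
t11.3 yaw 1.29 tilt [ 0.0072 -0.0035] tcp [ 0.4494 -0.2758  0.2254] shift cm [-0.44 -0.09 -2.46] turn z rad 0.002 w 0.0849 F [-0.3  0.8 -0.1]
```

View pics/w3.png

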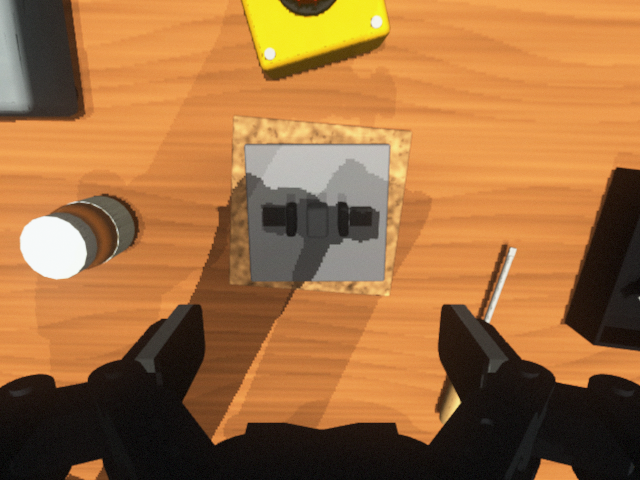

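The cover stands centred on the pad at (317,215). Now I go over to the castings.

```bash
python3 -m crank '[[[0.4,-4.7,-1],[0,0,0]],[[0.4,-4.7,-1],[0,0,0]],[[0.4,-4.7,-1],[0,0,0]],[[0.4,-4.7,-1],[0,0,0]],[[0.4,-4.7,0],[0,0,0]]]'
python3 -m crank '[[[0.4,-4.7,0],[0,0,0]],[[0.4,-4.7,0],[0,0,0]],[[0.4,-4.7,0],[0,0,0]],[[0.4,-4.7,0],[0,0,0]],[[0.4,-4.7,0],[0,0,0]]]'
python3 -m crank '[[[0,-4.7,0],[0,0,0]],[[0,-3,0],[0,0,0]],[[0,0,0],[0,0,0]],[[0,0,0],[0,0,0]],[[0,0,0],[0,0,0]]]'
cat > brass.py <<'E'
from h import *
import sys
C=cam('wrist'); p,d=optics.grab_frame('wrist'); hsv=cv2.cvtColor(p,cv2.COLOR_RGB2HSV)
if len(sys.argv)>1: cv2.imwrite(sys.argv[1],p[...,::-1])
H,S,V=[hsv[...,i].astype(int) for i in range(3)]
P=cloud(C,d)
m=((H>18)&(H<32)&(S>100)&(V>60)).astype(np.uint8)
n,l,s,c=cv2.connectedComponentsWithStats(m)
for i in range(1,n):
    if s[i,4]<100: continue
    mm=cv2.morphologyEx((l==i).astype(np.uint8),cv2.MORPH_OPEN,np.ones((7,7)))   # drop the wire eye
    W=np.array([ray(C,u,v,.009)[:2] for v,u in np.argwhere(mm)],np.float32)
    if len(W)<50: continue
    A=np.array([ray(C,u,v,.009)[:2] for v,u in np.argwhere(l==i)]).mean(0)
    ce,sz,an=cv2.minAreaRect(W)
    if sz[0]<sz[1]: an+=90
    print('px',c[i].round(),s[i,4],'centre',np.round(ce,4),'size',np.round(sz,4),'long axis deg %.1f'%an,'eye dir',np.round((A-ce)*1000,1))
E
python3 brass.py pics/w4.png; python3 go.py 0.4434 0.205 0.12
```

```text
clock: 11.85
tcp_pos: [0.4618, -0.0375, 0.2617]
orientation: [3.141, 0.035, 0.001]
contact_force: [1.6, -0.1, 0.4]
grip_width: 0.0847
gripper_force: 0.0
clock: 12.35
tcp_pos: [0.4757, 0.1976, 0.2602]
orientation: [3.141, 0.036, -0.003]
contact_force: [0.5, -0.5, 1.2]
grip_width: 0.085
gripper_force: 0.0
clock: 12.85
tcp_pos: [0.4748, 0.2714, 0.2606]
orientation: [3.14, 0.033, -0.002]
contact_force: [0.3, -0.3, -0.6]
grip_width: 0.0849
gripper_force: 0.0
px [241.  72.] 1130 centre [0.5913 0.348 ] size [0.0369 0.0233] long axis deg 50.9 eye dir [-0.3 -0.5]
px [384. 225.] 838 centre [0.4504 0.2071] size [0.0371 0.0235] long axis deg 20.2 eye dir [-0.7 -0.3]
px [246. 234.] 774 centre [0.4373 0.3464] size [0.0355 0.0235] long axis deg 70.3 eye dir [0.5 0.7]
t12.9 yaw 1.18 tilt [-0.0009 -0.0014] tcp [0.475  0.2713 0.2609] shift cm [-3.29  6.56 14.09] turn z rad -0.000 w 0.0853 F [-0.3 -0.1  0.1]
```

View pics/w4.png

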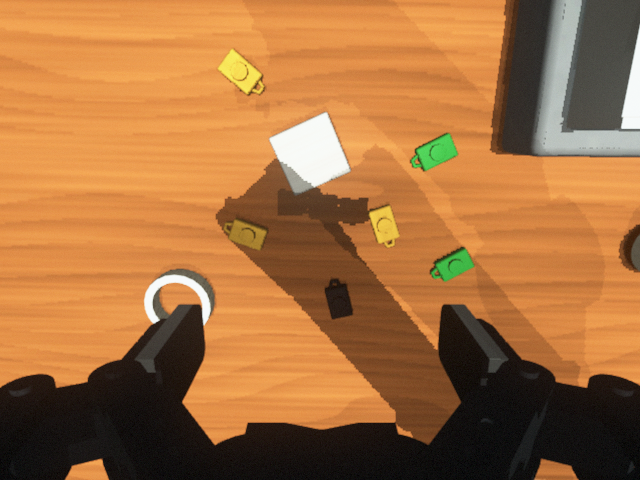

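The wrist view shows the brass castings at (241,72), (384,225) and (246,234). The greens at (436,152) and (453,264) and the black one at (338,299) are to be left. I take the one at (384,225) first.

```bash
python3 -m crank '[[[-1.3,3.2,3],[0,0,-0.11]],[[0,0,3],[0,0,-0.11]],[[0,0,3],[0,0,-0.11]],[[0,0,2],[0,0,0]],[[0,0,0],[0,0,0]]]' 5 40
python3 go.py 0.449 0.2065 0.06 20.2;python3 brass.py
```

```text
clock: 13.4
tcp_pos: [0.4611, 0.238, 0.1491]
orientation: [3.091, 0.547, -0.008]
contact_force: [-0.8, -1.3, 0.1]
grip_width: 0.0499
gripper_force: 0.0
t13.4 yaw 20.08 tilt [-0.0047 -0.0031] tcp [0.4611 0.238  0.1491] shift cm [-2.22  2.54  8.91] turn z rad -0.002 w 0.0499 F [-0.8 -1.3  0.1]
px [238.   6.] 323 centre [0.5767 0.341 ] size [0.0045 0.0108] long axis deg 110.1 eye dir [ 0.5 -5.1]
px [166. 204.] 1715 centre [0.4378 0.3468] size [0.0373 0.0244] long axis deg 70.5 eye dir [0.3 1. ]
px [355. 253.] 1504 centre [0.4506 0.2071] size [0.0352 0.0234] long axis deg 20.1 eye dir [-0.5 -0. ]
```

```bash
python3 -m crank '[[[-2.1,2.5,3],[0,0,0]],[[0,0,4.5],[0,0,0]],[[0,0,4],[0,0,0]],[[0,0,1.8],[0,0,0]],[[0,0,0],[0,0,0]]]'
python3 -m crank '[[[0,0,0],[0,0,0]],[[0,0,0],[0,0,0]]]'
python3 go.py 0.4498 0.2068 0.003 20.2
```

```text
clock: 13.95
tcp_pos: [0.4511, 0.2092, 0.0177]
orientation: [3.092, 0.55, -0.004]
contact_force: [0.1, -0.3, -0.3]
grip_width: 0.0498
gripper_force: 0.0
clock: 14.15
tcp_pos: [0.453, 0.2108, 0.0206]
orientation: [-3.092, -0.55, -0.005]
contact_force: [-0.4, 0.2, 0.1]
grip_width: 0.0497
gripper_force: 0.0
t14.2 yaw 20.18 tilt [0.0033 0.0015] tcp [0.453  0.2108 0.0206] shift cm [-0.44  0.26  1.76] turn z rad -0.000 w 0.0497 F [-0.4  0.2  0.1]
```

```bash
python3 -m crank '[[[-0.3,0.2,0.8],[0,0,0]],[[0,0,0.6],[0,0,0]],[[0,0,0],[0,0,0]],[[0,0,0],[0,0,0]]]'
python3 go.py 0.4498 0.2068 0.003 20.2
```

```text
clock: 14.55
tcp_pos: [0.4492, 0.2071, 0.0045]
orientation: [3.093, 0.551, -0.001]
contact_force: [-0.6, 0.9, -0.4]
grip_width: 0.0501
gripper_force: 0.0
t14.6 yaw 20.22 tilt [-0.0003 -0.0002] tcp [0.4492 0.2071 0.0045] shift cm [0.04 0.05 0.15] turn z rad 0.000 w 0.0501 F [-0.6  0.9 -0.4]
```

```bash
python3 -m crank '[[[0,0,0.1],[0,0,0]],[[0,0,0],[0,0,0]],[[0,0,0],[0,0,0]],[[0,0,0],[0,0,0]],[[0,0,0],[0,0,0]]]' 1.2 60
python3 -m crank '[[[0,0,-4],[0,0,0]],[[0,0,-5],[0,0,0]],[[0,0,-5],[0,0,0]],[[0,0,-5],[0,0,0]],[[0,0,0],[0,0,0]]]'
python3 go.py 0.609 0.018 0.2 1.2
```

```text
clock: 15.05
tcp_pos: [0.4494, 0.2073, 0.004]
orientation: [-3.093, -0.551, -0.001]
contact_force: [-1.6, -0.0, 5.1]
grip_width: 0.0214
gripper_force: 59.0
clock: 15.55
tcp_pos: [0.4529, 0.2094, 0.2002]
orientation: [-3.09, -0.55, -0.018]
contact_force: [-0.4, 1.6, -0.5]
grip_width: 0.0214
gripper_force: 59.2
t15.6 yaw 20.20 tilt [0.0111 0.005 ] tcp [0.4529 0.2094 0.2002] shift cm [15.21 19.47  0.02] turn z rad 0.332 w 0.0214 F [-0.4  1.6 -0.5]
```

```bash
python3 -m crank '[[[0,0,0],[0,0,0.11]],[[0,0,0],[0,0,0.11]],[[0,0,0],[0,0,0.11]],[[3,3.2,0],[0,0,0]],[[3,3.2,0],[0,0,0]]]'
python3 -m crank '[[[3,3.2,0],[0,0,0]],[[3,3.2,0],[0,0,0]],[[3,3.2,0],[0,0,0]],[[3,3.2,0],[0,0,0]],[[0,0,0],[0,0,0]]]'
python3 -m crank '[[[0,0,0],[0,0,0]],[[0,0,0],[0,0,0]]]'
python3 go.py 0.634 0.018 0.1 1.2
```

```text
clock: 16.05
tcp_pos: [0.5106, 0.1448, 0.1932]
orientation: [3.141, 0.042, -0.001]
contact_force: [1.3, -0.5, -0.3]
grip_width: 0.0216
gripper_force: 59.2
clock: 16.55
tcp_pos: [0.6366, 0.0118, 0.1921]
orientation: [3.138, 0.022, 0.001]
contact_force: [0.6, -0.5, -0.5]
grip_width: 0.0217
gripper_force: 59.2
clock: 16.75
tcp_pos: [0.6326, 0.0206, 0.1929]
orientation: [-3.141, -0.038, 0.002]
contact_force: [-0.6, 0.0, -0.8]
grip_width: 0.0214
gripper_force: 59.2
t16.8 yaw 1.40 tilt [-0.0016  0.0007] tcp [0.6326 0.0206 0.1929] shift cm [0.13 0.27 9.29] turn z rad 0.003 w 0.0214 F [-0.6  0.  -0.8]
```

```bash
python3 -m crank '[[[0,0.2,4],[0,0,0]],[[0,0,4],[0,0,0]],[[0,0,2],[0,0,0]],[[0,0,0],[0,0,0]],[[0,0,0],[0,0,0]]]'
python3 -m crank '[[[0,0,0],[0,0,0]],[[0,0,0],[0,0,0]],[[0,0,0],[0,0,0]]]' 4.2 60
python3 -m crank '[[[0,0,-4],[0,0,0]],[[0,0,-5],[0,0,0]],[[0,0,-5],[0,0,0]],[[0,0,0],[0,0,0]],[[0,0,0],[0,0,0]]]'
python3 go.py 0.59 0.347 0.22 50.9
```

```text
clock: 17.25
tcp_pos: [0.6335, 0.0187, 0.0943]
orientation: [-3.141, -0.039, -0.0]
contact_force: [0.3, -0.3, -0.3]
grip_width: 0.0216
gripper_force: 59.2
clock: 17.55
tcp_pos: [0.6345, 0.0174, 0.095]
orientation: [-3.141, -0.036, -0.004]
contact_force: [-0.4, -0.6, -1.1]
grip_width: 0.042
gripper_force: 0.0
clock: 18.05
tcp_pos: [0.6347, 0.0174, 0.236]
orientation: [-3.141, -0.035, -0.007]
contact_force: [0.6, 0.4, -0.2]
grip_width: 0.0422
gripper_force: 0.0
t18.1 yaw 1.29 tilt [0.0043 0.0001] tcp [0.6347 0.0174 0.236 ] shift cm [ 22.77 -24.26   1.6 ] turn z rad -0.866 w 0.0422 F [ 0.6  0.4 -0.2]
```

```bash
python3 -m crank '[[[-0.5,-4.7,0],[0,0,0]],[[-0.5,-4.7,0],[0,0,0]],[[-0.5,-4.7,0],[0,0,0]],[[-0.5,-4.7,0],[0,0,0]],[[-0.6,-4.7,0],[0,0,0]]]' 5 40
python3 -m crank '[[[-0.6,-4.7,1],[0,0,0]],[[-0.6,-4.7,1],[0,0,0]],[[0,0,2],[0,0,-0.144]],[[0,0,2],[0,0,-0.144]],[[0,0,2],[0,0,-0.144]]]' 
python3 -m crank '[[[0,0,1],[0,0,-0.144]],[[0,0,0],[0,0,-0.144]],[[0,0,0],[0,0,-0.144]],[[0,0,0],[0,0,0]],[[0,0,0],[0,0,0]]]' 
python3 go.py 0.59 0.347 0.02 50.9; python3 brass.py
```

```text
clock: 18.55
tcp_pos: [0.6012, 0.2528, 0.232]
orientation: [3.14, 0.035, -0.004]
contact_force: [0.8, -0.2, 1.2]
grip_width: 0.0499
gripper_force: 0.0
clock: 19.05
tcp_pos: [0.587, 0.3453, 0.151]
orientation: [3.057, 0.719, -0.004]
contact_force: [0.4, 0.4, 0.3]
grip_width: 0.0499
gripper_force: 0.0
clock: 19.55
tcp_pos: [0.5877, 0.3448, 0.1425]
orientation: [-2.84, -1.342, 0.003]
contact_force: [0.3, -0.0, -0.3]
grip_width: 0.0498
gripper_force: 0.0
t19.6 yaw 50.59 tilt [-0.0017 -0.0007] tcp [0.5877 0.3448 0.1425] shift cm [ 0.31  0.04 12.25] turn z rad -0.005 w 0.0498 F [ 0.3 -0.  -0.3]
px [321. 221.] 1613 centre [0.5924 0.3495] size [0.0342 0.0225] long axis deg 50.6 eye dir [-0.3 -0.5]
px [166. 338.] 1047 centre [0.4394 0.3502] size [0.0314 0.0246] long axis deg 69.9 eye dir [0.5 3.1]
```

```bash
python3 -m crank '[[[0.5,0.05,4],[0,0,0]],[[0,0,4],[0,0,0]],[[0,0,3],[0,0,0]],[[0,0,1.2],[0,0,0]],[[0,0,0],[0,0,0]]]'
python3 -m crank '[[[0,0,0],[0,0,0]],[[0,0,0],[0,0,0]]]'
python3 go.py 0.5912 0.3485 0.0035 50.6
```

```text
clock: 20.1
tcp_pos: [0.5906, 0.3482, 0.0199]
orientation: [2.838, 1.346, -0.005]
contact_force: [0.4, -0.1, 0.1]
grip_width: 0.0504
gripper_force: 0.0
clock: 20.3
tcp_pos: [0.593, 0.3499, 0.0239]
orientation: [-2.838, -1.347, -0.005]
contact_force: [0.6, -0.0, -0.2]
grip_width: 0.05
gripper_force: 0.0
t20.3 yaw 50.78 tilt [0.0029 0.0019] tcp [0.593  0.3499 0.0239] shift cm [-0.22 -0.05  2.04] turn z rad 0.003 w 0.0500 F [ 0.6 -0.  -0.2]
```

```bash
python3 -m crank '[[[-0.1,0,1],[0,0,0]],[[0,0,0.7],[0,0,0]],[[0,0,0],[0,0,0]],[[0,0,0],[0,0,0]],[[0,0,0],[0,0,0]]]'
python3 go.py 0.5912 0.3485 0.0035 50.6
```

```text
clock: 20.8
tcp_pos: [0.5912, 0.3483, 0.0048]
orientation: [-2.838, -1.348, -0.0]
contact_force: [-0.1, -0.0, 1.2]
grip_width: 0.0499
gripper_force: 0.0
t20.8 yaw 50.80 tilt [0.0002 0.0002] tcp [0.5912 0.3483 0.0048] shift cm [ 0.02 -0.02  0.13] turn z rad 0.004 w 0.0499 F [-0.1 -0.   1.2]
```

```bash
python3 -m crank '[[[0,0,0.1],[0,0,0]],[[0,0,0],[0,0,0]],[[0,0,0],[0,0,0]],[[0,0,0],[0,0,0]],[[0,0,0],[0,0,0]]]' 1.2 60
python3 -m crank '[[[0,0,-4],[0,0,0]],[[0,0,-5],[0,0,0]],[[0,0,-5],[0,0,0.144]],[[0,0,-5],[0,0,0.144]],[[0,0,0],[0,0,0.144]]]'
python3 -m crank '[[[0,0,0],[0,0,0.144]],[[0,0,0],[0,0,0.144]],[[0,0,0],[0,0,0.144]],[[0,0,0],[0,0,0]],[[0,0,0],[0,0,0]]]'
python3 go.py 0.588 0.018 0.2 1.2
```

```text
clock: 21.3
tcp_pos: [0.5914, 0.3483, 0.004]
orientation: [-2.838, -1.348, -0.001]
contact_force: [-0.2, -0.5, 3.8]
grip_width: 0.0216
gripper_force: 59.2
clock: 21.8
tcp_pos: [0.5942, 0.3512, 0.2022]
orientation: [-3.058, -0.698, -0.019]
contact_force: [1.0, 1.6, -0.7]
grip_width: 0.0216
gripper_force: 59.0
clock: 22.3
tcp_pos: [0.5909, 0.3481, 0.1933]
orientation: [3.141, 0.042, -0.001]
contact_force: [-0.3, -0.2, -1.6]
grip_width: 0.0214
gripper_force: 59.0
t22.3 yaw 1.54 tilt [-0.0003 -0.0005] tcp [0.5909 0.3481 0.1933] shift cm [-0.98 33.   -0.67] turn z rad 0.006 w 0.0214 F [-0.3 -0.2 -1.6]
```

```bash
python3 -m crank '[[[-0.1,4.7,-0.1],[0,0,0.006]],[[-0.1,4.7,-0.1],[0,0,0]],[[-0.2,4.7,-0.1],[0,0,0]],[[-0.2,4.7,-0.1],[0,0,0]],[[-0.2,4.7,0],[0,0,0]]]'
python3 -m crank '[[[-0.1,4.7,0],[0,0,0]],[[-0.1,4.8,0],[0,0,0]],[[0,0,0],[0,0,0]],[[0,0,0],[0,0,0]],[[0,0,0],[0,0,0]]]'
python3 go.py 0.588 0.018 0.093 1.2
```

```text
clock: 22.8
tcp_pos: [0.5871, 0.1111, 0.1977]
orientation: [-3.141, -0.032, -0.0]
contact_force: [1.6, 0.3, -0.8]
grip_width: 0.0214
gripper_force: 59.1
clock: 23.3
tcp_pos: [0.5869, 0.0195, 0.1977]
orientation: [-3.14, -0.031, 0.0]
contact_force: [0.2, 0.1, -0.9]
grip_width: 0.0214
gripper_force: 59.1
t23.3 yaw 1.14 tilt [-0.     0.001] tcp [0.5869 0.0195 0.1977] shift cm [ 0.11  0.15 10.47] turn z rad -0.001 w 0.0214 F [ 0.2  0.1 -0.9]
```

```bash
python3 -m crank '[[[0,0.1,4],[0,0,0]],[[0,0,4],[0,0,0]],[[0,0,2.4],[0,0,0]],[[0,0,0],[0,0,0]],[[0,0,0],[0,0,0]]]'
python3 -m crank '[[[0,0,0],[0,0,0]],[[0,0,0],[0,0,0]],[[0,0,0],[0,0,0]]]' 4.2 60
python3 -m crank '[[[0,0,-4],[0,0,0]],[[0,0,-5],[0,0,0]],[[0,0,-5],[0,0,0]],[[0,0,0],[0,0,0]],[[0,0,0],[0,0,0]]]'
python3 go.py 0.437 0.346 0.16 1.2; python3 -c "
from h import *
print(monitor.get_obs()['joints'].round(2))"
```

```text
clock: 23.8
tcp_pos: [0.5872, 0.0188, 0.0941]
orientation: [-3.141, -0.031, 0.0]
contact_force: [-0.7, 0.9, 0.2]
grip_width: 0.0215
gripper_force: 59.1
clock: 24.1
tcp_pos: [0.5879, 0.0172, 0.0951]
orientation: [-3.141, -0.027, -0.004]
contact_force: [0.3, -0.3, 0.2]
grip_width: 0.0418
gripper_force: 0.0
clock: 24.6
tcp_pos: [0.5879, 0.017, 0.2357]
orientation: [3.141, 0.026, 0.007]
contact_force: [-0.6, 0.1, -0.7]
grip_width: 0.0418
gripper_force: 0.0
t24.6 yaw 0.95 tilt [ 0.0041 -0.    ] tcp [0.5879 0.017  0.2357] shift cm [-14.39 -33.21   7.57] turn z rad -0.004 w 0.0418 F [-0.6  0.1 -0.7]
[ 0.12  0.35 -0.32  1.75  0.13  1.06 -1.8 ]
```

```bash
python3 -m crank '[[[-1.8,-4.1,0],[0,0,0]],[[-1.8,-4.1,0],[0,0,0]],[[-1.8,-4.1,0],[0,0,0]],[[-1.8,-4.1,0],[0,0,0]],[[-1.8,-4.1,0],[0,0,0]]]' 5 40
python3 -m crank '[[[-1.8,-4.1,0],[0,0,0]],[[-1.8,-4.1,0],[0,0,0]],[[-1.8,-4.1,0],[0,0,0]],[[0,0,2],[0,0,-0.134]],[[0,0,2],[0,0,-0.134]]]'
python3 -m crank '[[[0,0,2],[0,0,-0.134]],[[0,0,1.5],[0,0,-0.134]],[[0,0,0],[0,0,-0.134]],[[0,0,0],[0,0,-0.134]],[[0,0,0],[0,0,-0.134]]]'
python3 -m crank '[[[0,0,0],[0,0,-0.134]],[[0,0,0],[0,0,-0.134]],[[0,0,0],[0,0,0]],[[0,0,0],[0,0,0]]]'
python3 go.py 0.438 0.3466 0.02 70.3; python3 brass.py
```

```text
clock: 25.1
tcp_pos: [0.4917, 0.2213, 0.2321]
orientation: [3.14, 0.026, -0.004]
contact_force: [1.0, 1.0, -0.2]
grip_width: 0.0498
gripper_force: 0.0
clock: 25.6
tcp_pos: [0.4356, 0.3441, 0.1922]
orientation: [3.108, 0.461, -0.002]
contact_force: [0.2, -1.1, -1.0]
grip_width: 0.0501
gripper_force: 0.0
clock: 26.1
tcp_pos: [0.4364, 0.3416, 0.1568]
orientation: [2.786, 1.452, -0.005]
contact_force: [-0.4, 0.9, -0.2]
grip_width: 0.05
gripper_force: 0.0
clock: 26.5
tcp_pos: [0.4369, 0.3419, 0.1576]
orientation: [-2.576, -1.799, 0.003]
contact_force: [-0.3, 0.3, 0.2]
grip_width: 0.0498
gripper_force: 0.0
t26.5 yaw 69.86 tilt [-0.0018 -0.001 ] tcp [0.4369 0.3419 0.1576] shift cm [ 0.48 -0.06 13.76] turn z rad -0.008 w 0.0498 F [-0.3  0.3  0.2]
px [317. 214.] 1493 centre [0.4367 0.3473] size [0.0345 0.0222] long axis deg 70.3 eye dir [0.7 1.6]
```

```bash
python3 -m crank '[[[0.45,0,4],[0,0,-0.008]],[[0,0,4],[0,0,0]],[[0,0,4],[0,0,0]],[[0,0,1.5],[0,0,0]],[[0,0,0],[0,0,0]]]'
python3 -m crank '[[[0,0,0],[0,0,0]],[[0,0,0],[0,0,0]]]'
python3 go.py 0.4372 0.3468 0.0035 70.3
```

```text
clock: 27.05
tcp_pos: [0.4377, 0.3458, 0.0219]
orientation: [2.565, 1.813, -0.007]
contact_force: [-0.7, -0.1, 0.7]
grip_width: 0.0504
gripper_force: 0.0
clock: 27.25
tcp_pos: [0.4401, 0.348, 0.0256]
orientation: [-2.566, -1.813, -0.005]
contact_force: [0.4, -0.5, -1.1]
grip_width: 0.0502
gripper_force: 0.0
t27.2 yaw 70.49 tilt [0.0026 0.0022] tcp [0.4401 0.348  0.0256] shift cm [-0.21 -0.23  2.21] turn z rad 0.003 w 0.0502 F [ 0.4 -0.5 -1.1]
```

```bash
python3 -m crank '[[[-0.1,-0.1,1],[0,0,0]],[[0,0,0.9],[0,0,0]],[[0,0,0],[0,0,0]],[[0,0,0],[0,0,0]],[[0,0,0],[0,0,0]]]'
python3 go.py 0.4372 0.3468 0.0035 70.3
```

```text
clock: 27.75
tcp_pos: [0.4378, 0.3463, 0.0047]
orientation: [-2.565, -1.814, -0.0]
contact_force: [-0.2, -0.6, 0.1]
grip_width: 0.0499
gripper_force: 0.0
t27.8 yaw 70.52 tilt [0.0001 0.0001] tcp [0.4378 0.3463 0.0047] shift cm [ 0.03 -0.07  0.12] turn z rad 0.004 w 0.0499 F [-0.2 -0.6  0.1]
```

```bash
python3 -m crank '[[[0,0,0.1],[0,0,0]],[[0,0,0],[0,0,0]],[[0,0,0],[0,0,0]],[[0,0,0],[0,0,0]],[[0,0,0],[0,0,0]]]' 1.2 60
python3 -m crank '[[[0,0,-4],[0,0,0]],[[0,0,-5],[0,0,0]],[[0,0,-5],[0,0,0.134]],[[0,0,-5],[0,0,0.134]],[[0,0,0],[0,0,0.134]]]'
python3 -m crank '[[[0,0,0],[0,0,0.134]],[[0,0,0],[0,0,0.134]],[[0,0,0],[0,0,0.134]],[[0,0,0],[0,0,0.134]],[[0,0,0],[0,0,0.134]]]'
python3 -m crank '[[[0,0,0],[0,0,0.134]],[[0,0,0],[0,0,0]],[[0,0,0],[0,0,0]]]'
python3 go.py 0.607 0.018 0.2 1.2
```

```text
clock: 28.25
tcp_pos: [0.4378, 0.3463, 0.004]
orientation: [2.565, 1.814, 0.001]
contact_force: [-1.4, -0.8, 5.2]
grip_width: 0.0217
gripper_force: 59.1
clock: 28.75
tcp_pos: [0.4404, 0.3495, 0.2006]
orientation: [-2.876, -1.255, -0.018]
contact_force: [1.3, 1.0, -0.4]
grip_width: 0.0217
gripper_force: 59.2
clock: 29.25
tcp_pos: [0.4376, 0.3459, 0.1933]
orientation: [3.132, 0.241, -0.0]
contact_force: [0.8, -0.3, -0.5]
grip_width: 0.0215
gripper_force: 59.2
clock: 29.55
tcp_pos: [0.4376, 0.3461, 0.1934]
orientation: [3.141, 0.045, -0.0]
contact_force: [-0.7, 0.4, -1.2]
grip_width: 0.0214
gripper_force: 59.2
t29.6 yaw 1.64 tilt [-0.0001 -0.0004] tcp [0.4376 0.3461 0.1934] shift cm [16.25 33.16 -0.66] turn z rad 0.008 w 0.0214 F [-0.7  0.4 -1.2]
```

```bash
python3 -m crank '[[[2,4.1,-0.1],[0,0,0.008]],[[2,4.1,-0.1],[0,0,0]],[[2,4.1,-0.1],[0,0,0]],[[2,4.1,-0.1],[0,0,0]],[[2,4.1,-0.1],[0,0,0]]]'
python3 -m crank '[[[2,4.1,-0.1],[0,0,0]],[[2,4.1,0],[0,0,0]],[[2.2,4.4,0],[0,0,0]],[[0,0,0],[0,0,0]],[[0,0,0],[0,0,0]]]'
python3 -m crank '[[[0,0,0],[0,0,0]],[[0,0,0],[0,0,0]]]'
python3 go.py 0.607 0.018 0.105 1.2
```

```text
clock: 30.05
tcp_pos: [0.5421, 0.1412, 0.1987]
orientation: [-3.141, -0.032, -0.0]
contact_force: [1.3, 0.2, -0.3]
grip_width: 0.0213
gripper_force: 59.2
clock: 30.55
tcp_pos: [0.6057, 0.0164, 0.1991]
orientation: [-3.141, -0.025, 0.001]
contact_force: [-0.7, -0.2, -0.7]
grip_width: 0.0217
gripper_force: 59.2
clock: 30.75
tcp_pos: [0.6051, 0.02, 0.1997]
orientation: [-3.141, -0.032, 0.0]
contact_force: [0.8, -0.2, 0.1]
grip_width: 0.0215
gripper_force: 59.2
t30.8 yaw 1.17 tilt [-0.0002  0.0007] tcp [0.6051 0.02   0.1997] shift cm [0.19 0.21 9.47] turn z rad -0.001 w 0.0215 F [ 0.8 -0.2  0.1]
```

```bash
python3 -m crank '[[[0.1,0.2,4],[0,0,0]],[[0,0,4],[0,0,0]],[[0,0,1.5],[0,0,0]],[[0,0,0],[0,0,0]],[[0,0,0],[0,0,0]]]'
python3 -m crank '[[[0,0,0],[0,0,0]],[[0,0,0],[0,0,0]],[[0,0,0],[0,0,0]]]' 4.2 60
python3 -m crank '[[[0,0,-4],[0,0,0]],[[0,0,-5],[0,0,0]],[[0,0,-5],[0,0,0]],[[0,0,-1],[0,0,0]],[[0,0,0],[0,0,0]]]'
python3 -m crank '[[[0,0,0],[0,0,0]],[[0,0,0],[0,0,0]]]' 8.5 40
python3 - <<'E'
from h import *
C=cam('wrist'); p,d=optics.grab_frame('wrist'); cv2.imwrite('pics/w5.png',p[...,::-1]); P=cloud(C,d)
hsv=cv2.cvtColor(p,cv2.COLOR_RGB2HSV); m=(hsv[...,0]>18)&(hsv[...,0]<32)&(hsv[...,1]>100)&(abs(P[...,0]-.61)<.06)&(abs(P[...,1]-.018)<.06)
print('brass in tub',m.sum(),'zmax',np.percentile(P[m][:,2],[5,50,99]))
Z=P[...,2]; q=P[(Z>.131)&(Z<.138)&(abs(P[...,0]-.61)<.09)&(abs(P[...,1]-.018)<.09)][:,:2].astype(np.float32); print('rim',cv2.minAreaRect(q))
p,d=optics.grab_frame('top'); cv2.imwrite('pics/t2.png',p[...,::-1])
E
python3 go.py 0.4477 -0.275 0.2 1.2
```

```text
clock: 31.25
tcp_pos: [0.6075, 0.017, 0.106]
orientation: [-3.141, -0.028, -0.003]
contact_force: [0.6, -0.1, -0.1]
grip_width: 0.0218
gripper_force: 59.2
clock: 31.55
tcp_pos: [0.6074, 0.0162, 0.106]
orientation: [-3.141, -0.026, -0.004]
contact_force: [0.5, 0.5, 0.7]
grip_width: 0.0419
gripper_force: 0.0
clock: 32.05
tcp_pos: [0.6081, 0.0163, 0.2577]
orientation: [-3.141, -0.026, -0.009]
contact_force: [0.2, 0.0, -0.2]
grip_width: 0.0421
gripper_force: 0.0
clock: 32.25
tcp_pos: [0.6054, 0.0159, 0.2525]
orientation: [3.141, 0.026, -0.006]
contact_force: [0.0, 0.1, -0.2]
grip_width: 0.0695
gripper_force: 0.0
brass in tub 4484 zmax [0.08265133 0.09488421 0.34484548]
rim ((0.6111642718315125, 0.01793643832206726), (0.12469169497489929, 0.12448449432849884), 1.1277949810028076)
t32.4 yaw 0.97 tilt [-0.0033 -0.0002] tcp [0.6057 0.0159 0.2527] shift cm [-16.4   28.76   5.27] turn z rad -0.004 w 0.0828 F [-0.3 -0.4 -0.2]
```

View pics/w5.png

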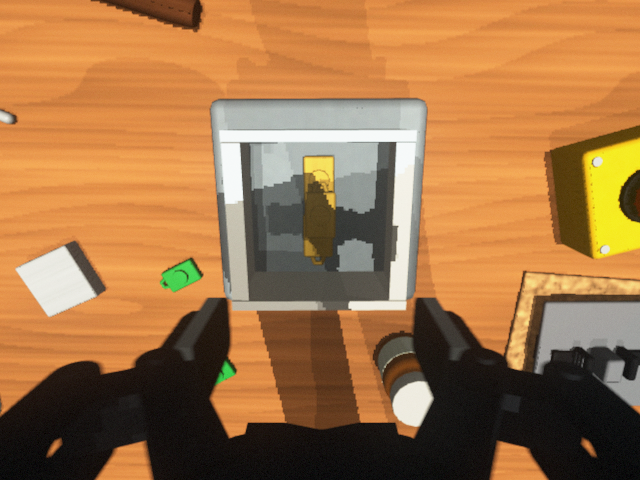

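View pics/t2.png

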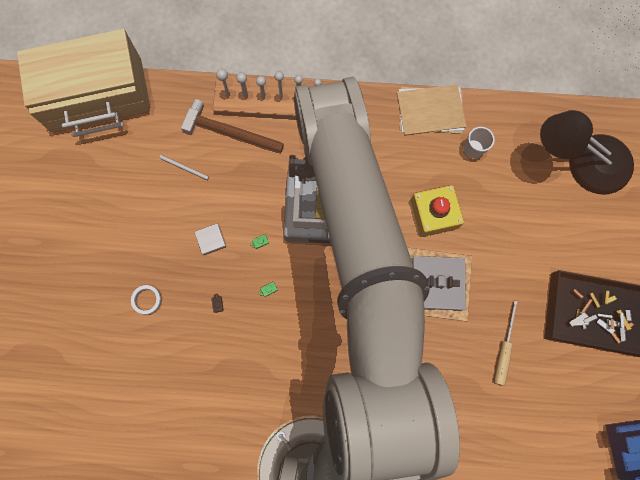

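The tub holds all three castings, at (319,160-262). The bench has no brass left, the jar is standing and the stop is still down. I go back for the cover.

```bash
python3 -m crank '[[[-2,3.6,0],[0,0,-0.004]],[[-2,3.6,0],[0,0,0]],[[-2,3.6,0],[0,0,0]],[[-2,3.6,0],[0,0,0]],[[-2,3.6,0],[0,0,0]]]' 6.5 40
python3 -m crank '[[[-2,3.6,2],[0,0,0]],[[-2,3.6,2],[0,0,0]],[[-2.2,3.6,2],[0,0,0]],[[0,0,3],[0,0,0]],[[0,0,3],[0,0,0]]]'
python3 -m crank '[[[0,0,0],[0,0,0]],[[0,0,0],[0,0,0]],[[0,0,0],[0,0,0]]]'
python3 go.py 0.4477 -0.2749 0.032 1.28
```

```text
clock: 32.85
tcp_pos: [0.5088, -0.1671, 0.2536]
orientation: [-3.141, -0.033, 0.003]
contact_force: [0.6, -1.1, 0.3]
grip_width: 0.0649
gripper_force: 0.0
clock: 33.35
tcp_pos: [0.4491, -0.2767, 0.1331]
orientation: [3.141, 0.027, -0.001]
contact_force: [0.3, 0.0, 0.3]
grip_width: 0.0649
gripper_force: 0.0
clock: 33.65
tcp_pos: [0.4516, -0.2752, 0.1359]
orientation: [3.141, 0.034, 0.003]
contact_force: [0.8, -0.6, 1.0]
grip_width: 0.0653
gripper_force: 0.0
t33.6 yaw 1.23 tilt [ 0.0017 -0.0007] tcp [ 0.4516 -0.2752  0.1359] shift cm [-0.39 -0.04 10.39] turn z rad -0.001 w 0.0653 F [ 0.8 -0.6  1. ]
```

```bash
python3 -m crank '[[[-0.3,0,4],[0,0,0]],[[0,0,3],[0,0,0]],[[0,0,2],[0,0,0]],[[0,0,0],[0,0,0]],[[0,0,0],[0,0,0]]]'
python3 -m crank '[[[0,0,0],[0,0,0]],[[0,0,0],[0,0,0]]]'
python3 go.py 0.4477 -0.2749 0.032 1.28
```

```text
clock: 34.15
tcp_pos: [0.4486, -0.2755, 0.0459]
orientation: [3.141, 0.033, 0.002]
contact_force: [0.7, 0.0, 0.1]
grip_width: 0.0652
gripper_force: 0.0
clock: 34.35
tcp_pos: [0.4486, -0.2757, 0.0462]
orientation: [3.14, 0.033, 0.004]
contact_force: [0.6, 0.9, 0.2]
grip_width: 0.0652
gripper_force: 0.0
t34.4 yaw 1.19 tilt [ 0.0026 -0.0014] tcp [ 0.4486 -0.2757  0.0462] shift cm [-0.09 -0.08  1.42] turn z rad -0.002 w 0.0652 F [0.6 0.9 0.2]
```

```bash
python3 -m crank '[[[0,-0.1,0.6],[0,0,0]],[[0,0,0.5],[0,0,0]],[[0,0,0],[0,0,0]],[[0,0,0],[0,0,0]]]'
python3 go.py 0.4477 -0.2749 0.032 1.28
```

```text
clock: 34.75
tcp_pos: [0.4473, -0.2741, 0.0334]
orientation: [-3.141, -0.033, 0.001]
contact_force: [-0.1, -0.2, 0.0]
grip_width: 0.0654
gripper_force: 0.0
t34.8 yaw 1.19 tilt [-0.0006  0.0003] tcp [ 0.4473 -0.2741  0.0334] shift cm [0.04 0.09 0.14] turn z rad -0.002 w 0.0654 F [-0.1 -0.2  0. ]
```

```bash
python3 -m crank '[[[0,0.05,0.1],[0,0,0]],[[0,0,0],[0,0,0]],[[0,0,0],[0,0,0]],[[0,0,0],[0,0,0]],[[0,0,0],[0,0,0]]]' 3.0 80
python3 go.py 0.4477 -0.2749 0.032 1.28
python3 -m crank '[[[0,0,-0.5],[0,0,0]],[[0,0,-2],[0,0,0]],[[0,0,-4],[0,0,0]],[[0,0,-4],[0,0,0]],[[0,0,-4],[0,0,0]]]'
python3 -m crank '[[[0,0,-4],[0,0,0]],[[0,0,-4],[0,0,0]],[[0,0,0],[0,0,0]],[[0,0,0],[0,0,0]]]'
python3 go.py 0.6101 0.0179 0.255 1.2
```

```text
clock: 35.25
tcp_pos: [0.448, -0.2755, 0.0342]
orientation: [3.14, 0.032, 0.002]
contact_force: [-4.4, -0.1, 16.0]
grip_width: 0.0336
gripper_force: 78.5
t35.2 yaw 1.16 tilt [ 0.0011 -0.0014] tcp [ 0.448  -0.2755  0.0342] shift cm [-0.03 -0.06  0.22] turn z rad -0.002 w 0.0336 F [-4.4 -0.1 16. ]
clock: 35.75
tcp_pos: [0.4467, -0.2742, 0.1786]
orientation: [-3.141, -0.033, 0.002]
contact_force: [-0.1, -1.4, -3.0]
grip_width: 0.0333
gripper_force: 80.8
clock: 36.15
tcp_pos: [0.4473, -0.2746, 0.2579]
orientation: [3.141, 0.032, 0.001]
contact_force: [0.8, 0.2, -3.1]
grip_width: 0.0333
gripper_force: 80.9
t36.1 yaw 1.18 tilt [ 0.0007 -0.0005] tcp [ 0.4473 -0.2746  0.2579] shift cm [ 16.89 -28.91   0.29] turn z rad -0.000 w 0.0333 F [ 0.8  0.2 -3.1]
```

```bash
python3 -m crank '[[[2.1,-3.6,0],[0,0,0]],[[2.1,-3.6,0],[0,0,0]],[[2.1,-3.6,0],[0,0,0]],[[2.1,-3.6,0],[0,0,0]],[[2.1,-3.6,0],[0,0,0]]]'
python3 -m crank '[[[2.1,-3.6,0],[0,0,0]],[[2.1,-3.6,0],[0,0,0]],[[2.1,-3.6,2],[0,0,0]],[[0,0,2],[0,0,0]],[[0,0,2],[0,0,0]]]'
python3 -m crank '[[[0,0,0],[0,0,0]],[[0,0,0],[0,0,0]],[[0,0,0],[0,0,0]],[[0,0,0],[0,0,0]]]'
python3 go.py 0.6104 0.0179 0.1472 1.2
```

```text
clock: 36.65
tcp_pos: [0.5478, -0.091, 0.2551]
orientation: [-3.141, -0.033, 0.007]
contact_force: [0.9, 0.5, -2.7]
grip_width: 0.0335
gripper_force: 80.8
clock: 37.15
tcp_pos: [0.6081, 0.0189, 0.194]
orientation: [-3.141, -0.038, 0.007]
contact_force: [0.8, -1.3, -3.4]
grip_width: 0.0335
gripper_force: 80.8
clock: 37.55
tcp_pos: [0.61, 0.0165, 0.1987]
orientation: [-3.141, -0.032, -0.003]
contact_force: [0.3, 1.0, -2.3]
grip_width: 0.0333
gripper_force: 80.8
t37.5 yaw 1.16 tilt [0.0016 0.    ] tcp [0.61   0.0165 0.1987] shift cm [ 0.04 -0.14  5.15] turn z rad -0.001 w 0.0333 F [ 0.3  1.  -2.3]
```

```bash
python3 -m crank '[[[0,-0.12,1.5],[0,0,0]],[[0,0,1.3],[0,0,0]],[[0,0,0],[0,0,0]],[[0,0,0],[0,0,0]],[[0,0,0],[0,0,0]]]'
python3 go.py 0.6104 0.0179 0.1472 1.2;python3 -m crank '[[[0,0,0],[0,0,0]],[[0,0,0],[0,0,0]]]'
python3 go.py 0.6104 0.0179 0.1472 1.2
```

```text
clock: 38.05
tcp_pos: [0.6097, 0.018, 0.1698]
orientation: [-3.141, -0.033, -0.001]
contact_force: [-0.4, 0.1, -1.7]
grip_width: 0.0332
gripper_force: 80.8
t38.0 yaw 1.19 tilt [0.0004 0.0001] tcp [0.6097 0.018  0.1698] shift cm [0.07 0.01 2.26] turn z rad -0.000 w 0.0332 F [-0.4  0.1 -1.7]
clock: 38.25
tcp_pos: [0.6097, 0.0179, 0.1701]
orientation: [3.141, 0.032, 0.001]
contact_force: [0.2, 0.2, -3.0]
grip_width: 0.0335
gripper_force: 80.8
t38.2 yaw 1.18 tilt [0.0008 0.    ] tcp [0.6097 0.0179 0.1701] shift cm [0.07 0.01 2.29] turn z rad -0.000 w 0.0335 F [ 0.2  0.2 -3. ]
```

Aligned; I lower it in.

```bash
python3 -m crank '[[[0.05,0,0.6],[0,0,0]],[[0,0,0.5],[0,0,0]],[[0,0,0.4],[0,0,0]],[[0,0,0],[0,0,0]]]'
python3 -m crank '[[[0,0,0.4],[0,0,0]],[[0,0,0.3],[0,0,0]],[[0,0,0],[0,0,0]]]'
python3 go.py 0.6104 0.0179 0.1472 1.2
```

```text
clock: 38.65
tcp_pos: [0.6093, 0.0179, 0.1536]
orientation: [3.141, 0.033, -0.003]
contact_force: [-0.0, -0.6, -2.0]
grip_width: 0.0332
gripper_force: 80.8
clock: 38.95
tcp_pos: [0.6102, 0.018, 0.148]
orientation: [3.141, 0.033, 0.001]
contact_force: [-1.0, -0.4, 1.0]
grip_width: 0.0337
gripper_force: 81.7
t39.0 yaw 1.19 tilt [ 0.0005 -0.    ] tcp [0.6102 0.018  0.148 ] shift cm [0.02 0.01 0.08] turn z rad -0.000 w 0.0337 F [-1.  -0.4  1. ]
```

```bash
python3 -m crank '[[[0,0,0.15],[0,0,0]],[[0,0,0],[0,0,0]]]'
python3 -m crank '[[[0,0,0],[0,0,0]],[[0,0,0],[0,0,0]],[[0,0,0],[0,0,0]],[[0,0,0],[0,0,0]]]' 6.5 40
python3 -m crank '[[[0,0,-3],[0,0,0]],[[0,0,-4],[0,0,0]],[[0,0,-3],[0,0,0]],[[0,0,0],[0,0,0]],[[0,0,0],[0,0,0]]]' 8.5 40
python3 - <<'E'
from h import *
C=cam('wrist'); p,d=optics.grab_frame('wrist'); P=cloud(C,d); cv2.imwrite('pics/w6.png',p[...,::-1]); Z=P[...,2]
near=(abs(P[...,0]-.607)<.09)&(abs(P[...,1]-.0185)<.09)
for lo,hi in [(.137,.148),(.158,.167),(.1675,.175)]:
    m=near&(Z>lo)&(Z<hi); m=cv2.morphologyEx(m.astype(np.uint8),cv2.MORPH_OPEN,np.ones((3,3)))>0
    q=P[m][:,:2].astype(np.float32); print(lo,len(q),cv2.minAreaRect(q),np.median(Z[m]))
m=near&(Z>.137)&(Z<.148); A=P[m]; print(np.linalg.lstsq(np.c_[A[:,:2],np.ones(len(A))],A[:,2],rcond=None)[0])
E
python3 go.py 0.6205 -0.262 0.2 1.2
```

```text
clock: 39.15
tcp_pos: [0.6102, 0.0181, 0.1478]
orientation: [3.141, 0.032, 0.001]
contact_force: [-5.0, -1.1, 11.0]
grip_width: 0.033
gripper_force: 84.1
clock: 39.55
tcp_pos: [0.6102, 0.018, 0.1462]
orientation: [-3.141, -0.033, -0.001]
contact_force: [0.2, 1.1, -0.1]
grip_width: 0.0648
gripper_force: 0.0
clock: 40.05
tcp_pos: [0.6103, 0.018, 0.2468]
orientation: [3.141, 0.033, 0.003]
contact_force: [-0.5, 0.2, -1.1]
grip_width: 0.0848
gripper_force: 0.0
0.137 32152 ((0.6107274889945984, 0.017904464155435562), (0.1239790990948677, 0.12447826564311981), 1.3554397821426392) 0.1409166907358747
0.158 1282 ((0.6111695766448975, 0.018027616664767265), (0.026078490540385246, 0.05369545891880989), 0.8873655200004578) 0.16436825242235265
0.1675 1034 ((0.6109513640403748, 0.018032733350992203), (0.02454119175672531, 0.015867989510297775), 1.2732372283935547) 0.16881757537546693
[-2.25160470e-03 -6.39911239e-05  1.42456200e-01]
t40.1 yaw 1.19 tilt [-0.0008 -0.0002] tcp [0.6096 0.0179 0.2455] shift cm [ 0.51 28.    4.55] turn z rad -0.000 w 0.0851 F [-0.5 -0.3 -0.8]
```

View pics/w6.png

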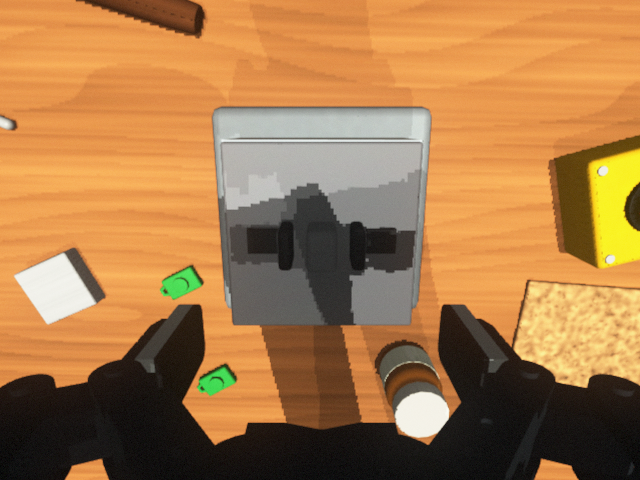

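The cover is home and level at z 0.141, and the button span is back to its starting value. Now the mushroom.

```bash
python3 -m crank '[[[0.1,4.7,0],[0,0,0]],[[0.1,4.7,0],[0,0,0]],[[0.1,4.7,0],[0,0,0]],[[0.1,4.7,0],[0,0,0]],[[0.1,4.7,1]  ,[0,0,0]]]' 7 40
python3 -m crank '[[[0,4.5,1],[0,0,0]],[[0,0,2.5],[0,0,0]],[[0,0,0],[0,0,0]],[[0,0,0],[0,0,0]],[[0,0,0],[0,0,0]]]'
python3 - <<'E'
from h import *
C=cam('wrist'); p,d=optics.grab_frame('wrist'); hsv=cv2.cvtColor(p,cv2.COLOR_RGB2HSV)
H,S,V=[hsv[...,i].astype(int) for i in range(3)]
m=(((H<6)|(H>174))&(S>150)&(V>80)).astype(np.uint8)
n,l,s,c=cv2.connectedComponentsWithStats(m); i=1+np.argmax(s[1:,4]); P=cloud(C,d)[l==i]; h=np.percentile(P[:,2],[50,70,90]); t=P[abs(P[:,2]-h[1])<.002]; print(h,np.median(t[:,:2],0),cv2.minAreaRect(t[:,:2].astype(np.float32)))
E
python3 go.py 0.6205 -0.261 0.07 1.2
```

```text
clock: 40.6
tcp_pos: [0.6197, -0.2187, 0.2356]
orientation: [3.141, 0.033, -0.0]
contact_force: [1.2, -0.3, -0.4]
grip_width: 0.0698
gripper_force: 0.0
clock: 41.1
tcp_pos: [0.6216, -0.26, 0.2019]
orientation: [-3.141, -0.037, -0.001]
contact_force: [1.3, 0.2, 0.4]
grip_width: 0.0701
gripper_force: 0.0
[0.08600517 0.0864805  0.08705334] [ 0.62005236 -0.26638749] ((0.6225378513336182, -0.2664332687854767), (0.02854246087372303, 0.034684449434280396), 45.3779182434082)
t41.1 yaw 1.34 tilt [0.0016 0.0002] tcp [ 0.6218 -0.2602  0.2023] shift cm [-0.13  0.08 13.23] turn z rad 0.002 w 0.0698 F [-0.7  0.1 -0.1]
```

```bash
python3 -m crank '[[[0,0.3,4],[0,0,0]],[[0,0,4],[0,0,0]],[[0,0,3],[0,0,0]],[[0,0,0],[0,0,0]],[[0,0,0],[0,0,0]]]'
python3 -m crank '[[[0,0,1],[0,0,0]],[[0,0,0.5],[0,0,0]],[[0,0,0],[0,0,0]],[[0,0,0],[0,0,0]]]'
python3 go.py 0.6205 -0.263 0.07 1.2
```

```text
clock: 41.65
tcp_pos: [0.6217, -0.2642, 0.0925]
orientation: [3.141, 0.034, 0.002]
contact_force: [0.0, 0.2, 1.3]
grip_width: 0.0703
gripper_force: 0.0
clock: 42.05
tcp_pos: [0.621, -0.265, 0.0767]
orientation: [3.141, 0.033, 0.001]
contact_force: [0.3, -0.4, -0.1]
grip_width: 0.0702
gripper_force: 0.0
t42.0 yaw 1.19 tilt [ 0.0006 -0.0003] tcp [ 0.621  -0.265   0.0767] shift cm [-0.05 -0.2   0.67] turn z rad -0.000 w 0.0702 F [ 0.3 -0.4 -0.1]
```

Next I go down slightly and close gently, watching the side force to centre on the head.

```bash
python3 -m crank '[[[0,-0.2,0.5],[0,0,0]],[[0,0,0],[0,0,0]],[[0,0,0],[0,0,0]]]'
python3 -m crank '[[[0,0,0],[0,0,0]],[[0,0,0],[0,0,0]],[[0,0,0],[0,0,0]],[[0,0,0],[0,0,0]],[[0,0,0],[0,0,0]]]' 3 25
python3 go.py 0.6205 -0.263 0.07 1.2
```

```text
clock: 42.35
tcp_pos: [0.6207, -0.2626, 0.071]
orientation: [-3.141, -0.033, 0.001]
contact_force: [0.0, -0.5, -0.1]
grip_width: 0.0703
gripper_force: 0.0
clock: 42.85
tcp_pos: [0.6209, -0.264, 0.0717]
orientation: [3.14, 0.031, 0.001]
contact_force: [0.1, -3.3, 3.5]
grip_width: 0.039
gripper_force: 27.1
t42.9 yaw 1.14 tilt [ 0.0007 -0.0014] tcp [ 0.6209 -0.264   0.0717] shift cm [-0.04 -0.1   0.17] turn z rad -0.001 w 0.0390 F [ 0.1 -3.3  3.5]
```

```bash
python3 -m crank '[[[0,0.15,0],[0,0,0.14]],[[0,0,0],[0,0,0.14]],[[0,0,0],[0,0,0.14]],[[0,0,0],[0,0,0.14]]]' - 35
python3 -m crank '[[[0,0,0],[0,0,0.14]],[[0,0,0],[0,0,0.14]],[[0,0,0],[0,0,0.14]],[[0,0,0],[0,0,0.14]],[[0,0,0],[0,0,0]]]'
python3 -m crank '[[[0,0,0],[0,0,0]],[[0,0,0],[0,0,0]]]'
python3 go.py 0.6209 -0.264 0.0717
```

```text
clock: 43.25
tcp_pos: [0.6214, -0.263, 0.0715]
orientation: [-3.025, 0.844, -0.001]
contact_force: [-1.2, 1.7, 4.0]
grip_width: 0.0384
gripper_force: 36.2
clock: 43.75
tcp_pos: [0.6223, -0.2623, 0.0716]
orientation: [-2.678, 1.639, -0.002]
contact_force: [1.6, 2.6, 4.6]
grip_width: 0.0382
gripper_force: 36.2
clock: 43.95
tcp_pos: [0.6223, -0.2625, 0.0715]
orientation: [-2.68, 1.634, -0.001]
contact_force: [2.8, 4.9, 4.6]
grip_width: 0.0385
gripper_force: 36.3
t44.0 yaw -62.74 tilt [0.0022 0.0018] tcp [ 0.6223 -0.2625  0.0715] shift cm [ 0.07  0.19 -0.02] turn z rad -0.000 w 0.0385 F [2.8 4.9 4.6]
```

Turned by 64°; I open and wait.

```bash
python3 -m crank '[[[0,0,0],[0,0,0]],[[0,0,0],[0,0,0]],[[0,0,0],[0,0,0]],[[0,0,0],[0,0,0]],[[0,0,0],[0,0,0]]]' 7.5 35
python3 -m crank '[[[0,0,-4],[0,0,0]],[[0,0,-5],[0,0,0]],[[0,0,-5],[0,0,0]],[[0,0,-3],[0,0,0]],[[0,0,0],[0,0,0]]]'
python3 -m crank '[[[0,0,0],[0,0,0]],[[0,0,0],[0,0,0]],[[0,0,0],[0,0,0]],[[0,0,0],[0,0,0]],[[0,0,0],[0,0,0]]]'
python3 - <<'E'
from h import *
C=cam('wrist'); p,d=optics.grab_frame('wrist'); hsv=cv2.cvtColor(p,cv2.COLOR_RGB2HSV); cv2.imwrite('pics/w7.png',p[...,::-1])
H,S,V=[hsv[...,i].astype(int) for i in range(3)]
m=(((H<6)|(H>174))&(S>150)&(V>80)).astype(np.uint8)
n,l,s,c=cv2.connectedComponentsWithStats(m); i=1+np.argmax(s[1:,4]); P=cloud(C,d)[l==i]; print('head z',np.percentile(P[:,2],[50,70,90]))
C=cam('top'); p,d=optics.grab_frame('top'); P=cloud(C,d); cv2.imwrite('pics/t3.png',p[...,::-1])
Z=P[...,2]; q=P[(Z>.13)&(Z<.15)&(abs(P[...,0]-.61)<.08)&(abs(P[...,1]-.018)<.08)]; print('cover',len(q),np.median(q,0)); q=P[290>0 and slice(270,290),350:364]; print('jar top',q[...,2].max())
E
```

```text
clock: 44.45
tcp_pos: [0.6204, -0.2648, 0.0709]
orientation: [2.678, -1.641, -0.001]
contact_force: [-0.2, 1.7, 1.7]
grip_width: 0.0751
gripper_force: 0.0
clock: 44.95
tcp_pos: [0.6235, -0.2657, 0.2473]
orientation: [-2.677, 1.64, -0.015]
contact_force: [0.5, -0.9, 0.0]
grip_width: 0.0751
gripper_force: 0.0
clock: 45.45
tcp_pos: [0.6205, -0.2643, 0.2403]
orientation: [2.679, -1.641, -0.002]
contact_force: [0.6, 0.0, -0.1]
grip_width: 0.0753
gripper_force: 0.0
head z [0.09315421 0.093606   0.09424762]
cover 2743 [0.60238931 0.0183916  0.14068829]
jar top 1.363886850292227
```

View pics/t3.png

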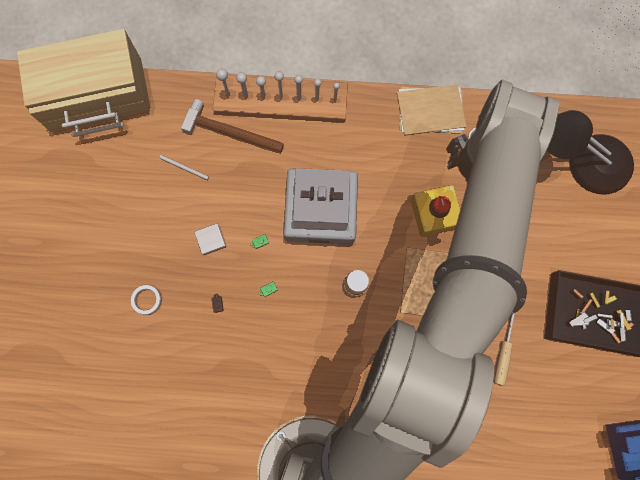

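The head is up at 0.0935, the cover is home at (321,197), the jar is standing at (357,283), and there is no brass left on the bench. Handing in.

```bash
python3 -c "
from bench import r
print(r.hand_in())"
```

```text
the job is handed in; nothing more can be done
None
```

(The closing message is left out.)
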